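# Leak-check a vacuum chamber's lid joint with a sprung-nozzle detector pen

## Task

Leak-check the lid joint of the vacuum chamber with the cordless leak-detector pen: it charges nozzle-up, so lift it out of its charger, lay it lengthwise in both V posts of the pen rest, let go of it, and take it again so that the nozzle can point down. With the sprung nozzle tucked lightly into the angle between the flange ledge and the lid's edge, touching both, draw it in one unbroken pass, no faster than about 3 cm a second, from about 20 mm beside the front clamp along the front edge of the lid and on round the slanted front-left corner to the far end of the slant; touch down and lift off only at these two ends, and do not press hard. Then lay the pen back in the rest and let go, leaving everything else on the bench where it stands.

Things in the scene. Friction and masses are not known exactly. Their poses are not given: they have to be found in the camera images.
- pen: Cordless leak-detector pen, 80 to 145 g: grey round body 22 mm in diameter from the butt to 118 mm, black taper to 131, dark neck 11 mm in diameter to 160, then a thin bright sprung nozzle with a ball end, 175 mm overall. Origin at the centre of the butt end, z axis towards the nozzle. Starts upright, nozzle up, its butt 36 mm deep in the charger's cup (1.5 mm play all round).
- pen_mid (a point): Point on the pen's axis 66 mm from the butt, about the middle of the grey body; a good place to grip. The nozzle ball's centre lies 106 mm from it.
- nozzle_tip (a point): Centre of the 6 mm ball at the end of the pen's nozzle, 172 mm from the butt when free. The nozzle slides straight back into the neck up to 6 mm against a spring: 0.6 N to start it, 3.6 N fully pressed; beyond that it is rigid. The ball drags on the metal with a friction of half the pressing force or more.
- charger: Fixed black charging stand: a disc 80 mm in diameter and 10 mm thick with an upright cup, outer diameter 33 mm, rim 50 mm above the table, inner floor 14 mm above the table. Origin under its centre on the table. Its place and the rest's may be swapped.
- rest: Fixed pen rest: base 110 x 56 x 8 mm with two V posts 10 mm thick, centred 34 mm either side of its middle along its x axis (58 mm clear between). V bottom 30 mm, tips 52 mm above the table, 44 mm across. Origin under its centre on the table, x along the laid pen, about away from the robot. A laid pen has its axis 45.6 mm above the table, grey body in both Vs, pen_mid mid-way, either way round.
- chamber: Fixed steel vacuum chamber, 250 mm wide (its y axis) and 200 mm deep, on feet; its flange's flat upper face is 100 mm above the table, octagonal, and stands out 15 mm round the lid as a ledge. Port on the right side, dial gauge and vent valve at the back. Origin under its centre on the table; x away from the robot, y to the left.
- lid: Aluminium lid, black gasket line below, 14 mm thick, 170 mm deep (x) by 220 wide (y), corners cut 45 degrees, 40 mm. Origin at its underside's centre, on the flange; x away from robot, y left. Front edge: upright face x = -85 from y = -70 to 70; front-left slant (-85, 70) to (-45, 110) mm. Clamps 24 mm wide, 29 high on the ledge: front at y = -50, left at x = 0, others behind, right.
- slant (a point): Point on the joint at the middle of the slanted front-left corner, at the same place as seam5; its x axis points inward at right angles to the slanted edge, y along it away from the front edge, z up.
- seam0 (a point): Point on the joint at its starting point beside the front clamp: where the nozzle ball's centre lies when it touches both ledge and lid edge (3 mm above the ledge, 3 mm outside the edge). The joint runs straight from seam0 to seam3, 14 mm on bends 45 degrees left-and-away, then straight from seam4 to seam6.
- seam1 (a point): Point on the joint 25 mm along the front edge, as seam0.
- seam2 (a point): Point on the joint 50 mm along the front edge, as seam0.
- seam3 (a point): Point on the joint 75 mm along the front edge, just short of the bend, as seam0.
- seam4 (a point): Point on the joint round the bend, on the slanted corner, as seam0.
- seam5 (a point): Point on the joint at the middle of the slanted corner, as seam0.
- seam6 (a point): Point on the joint at the far end of the slanted corner, as seam0.
- gasket_ring: Bystander: steel centring ring 40 mm across, 8 mm high, loose on the table. Origin under its centre.
- spare_claw: Bystander: spare aluminium claw clamp, about 29 x 24 x 29 mm, loose on the table. Origin at its foot.
- carton: Bystander: small cardboard box 90 x 110 x 55 mm. Origin under its centre.
- beaker: Bystander: glass beaker 70 mm across, 95 mm high. Origin under its centre.
- white_jar: Bystander: white jar 60 mm across, 85 mm high. Origin under its centre.
- detergent: Bystander: yellow bottle 62 mm across, 200 mm high. Origin under its centre.
- sample_jar: Bystander: small amber jar 44 mm across, 60 mm high. Origin under its centre.
- screwdriver: Bystander: screwdriver 170 mm long lying on the table. Origin under it.

How it is judged:
By the outcome, as a careful person would: the job done as asked, in the order asked, and still so for the second after the job is handed in, with the robot touching nothing.
It also fails if it takes over 72 s, if anything falls off the work surface, if the arm or the gripper's body presses on something with over 40 N, if the wrist force passes 120 N, or if a joint passes its speed limit or range.

## Robot

A 7-joint arm with a two-finger parallel gripper is mounted at the origin on the work surface. World frame = base frame: x ahead of the robot, y to its left, z up, the work surface at z = 0. Lengths are in mm, angles in rad, forces in N, time in s.
With the tool pointing down it reaches from about 400 to 875 mm from the base axis. Payload 4.4 kg.
Tool frame: the origin (TCP) lies on the centre line of the jaws, within the pads' length; the fingertips stand 14 mm ahead of it and the grasp point (between the pads) lies 5 mm behind it (tips_ahead is the distance from the TCP to the fingertips, in mm); z points along the fingers, y is the line along which they close (so a half turn about z gives the same grasp; the last joint's range is limited). The gripper opens to 85 mm and grips with 20 to 120 N. Pads are 22 mm wide; open, the fingers measure 114 mm over their backs; the gripper's body (76 mm by 85 mm) begins 54 mm behind the grasp point. The pads swing forward as they close: fully open they stand 13 mm farther back than shut.
Start: joints at [1.107, 0.628, 0.038, 1.517, -0.027, 0.996, -0.02], TCP at [251.832, -599.248, 245.313] pointing down, gripper open.
Joint ranges: [-3.06, 3.06], [-0.37, 2.12], [-1.25, 1.32], [0.18, 2.47], [-1.1, 4.24], [0.23, 1.98], [-2.94, 2.94]. Speed limits (rad/s): [2.57, 2.57, 3.14, 3.14, 3.14, 3.14, 3.14].

## Interface

Orientations are given as [roll, pitch, yaw] about the fixed x, y, z axes, in that order (R = Rz(yaw) Ry(pitch) Rx(roll)).
In Python, from cell import * gives the robot as it stands.
- The arm moves only by the tool move_arm, never from a script. Its argument "rows" is text: rows parted by semicolons, each of 7 numbers parted by spaces: the shift along the tool's x, y, z scaled (see below), then the turn, a rotation vector about the tool's x, y, z scaled (see below), then the closure, from -1 (fully open) to 1 (shut). A call has 1 to 12 rows; each row is the pose to reach, as a shift and turn from the pose commanded when the call began, along the tool's axes at that moment; what a row does not reach only later rows make up. The controller multiplies each number of a shift by 0.3 m and each number of a turn by pi/2 rad. A row lasts 1/12 s, in which the tool goes at most 41.7 mm and 7.16 degrees, less where a joint would pass 70% of its speed; a pose out of reach is approached as far as the arm can. A call with a number of a shift or a turn outside -1 to 1 is refused whole. A call with a gripper value outside its range is refused whole. The fingers move at their own pace and stop on an object; the grip force is fixed at half the most. Time passes only in rows, so rows that repeat a pose let the fingers close. It gives the time, the measured TCP pose, the force, the opening and the grip force at its end, in the units of the state.
- read_state(): the state, without advancing time (a new reading comes with each control period).
- get_image(name): name is "side" or "top"; returns a dict with "img" (480x640x3 uint8, red, green, blue), "vfov" (degrees; the focal length in pixels is half the picture's height over the tangent of half this angle, whatever the lens; pixels are square), "cx", "cy" (the principal point, pixels), "k1" (the pictures are not rectified: a ray, as slopes to the right and down, at radius r is drawn at 1 + k1 r^2 times it, then the intrinsics apply), "extrinsics" (4x4, takes a point from camera to world coordinates). Camera axes: x right, y up, looking along -z (the intrinsics and any distortion apply to the point x, -y, -z); pixel columns grow to the right and rows downward; lengths in mm; the calibration is good to about 2 mm. A picture is of the moment at which its call begins. There is no depth.
- finish_job(): hands the job in; it is judged then, once.
The state is a dict: "clock": time; "qpos": joint angles; "qd": joint speeds; "tau": joint torques, N m; "eef_pos": TCP position; "tool_rot": TCP orientation; "force": force on the tool from outside, world axes, zero at the start; "torque": the same for the moment, N m; "width": finger opening in mm; "gripper_force": force on a finger pad.
Only numpy, scipy, OpenCV 4.12 (cv2) and the standard library are available. Lean on these libraries where they do the work, as an engineer would, in place of code of your own. Each camera call takes 0.05 s, during which the arm holds its last target. There are 200 camera calls.

## Working session

There is one attempt and no reset: what is moved stays moved. The work goes in short steps, Python scripts to look and compute and a tool call to move; the robot and the scene stay as the last step left them, time stands still between calls to the robot, and variables do not carry over. Pictures are saved under pics/ and viewed, at most 10 in all, crops included, and the job is handed in when it is done.

Besides the shell and the picture viewer there is one more tool, called as a command line: name --argument value ..., lists and objects as JSON in quotes. move_arm: Moves the arm, as the interface text tells. Its arguments: {"type":"object","properties":{"rows":{"type":"string"}},"required":["rows"]}

```bash
ls; mkdir -p pics; python3 - <<'E'
from cell import *
import cv2
print(read_state())
for n in("side","top"):
    d=get_image(n); cv2.imwrite(f"pics/{n}0.png",d["img"][:,:,::-1]); print(n,{k:v for k,v in d.items() if k!="img"})
E
```

```text
pics
{'clock': 0.0, 'qpos': array([ 1.10721228,  0.629338  ,  0.03845464,  1.51841537, -0.02700605,
        0.99627078, -0.01999108]), 'qd': array([ 6.95346870e-04, -5.75561289e-05,  7.86544811e-05,  3.95696237e-04,
       -1.83152071e-04,  1.32815891e-04, -3.46033133e-04]), 'tau': array([ 1.35126456e-04, -5.63393247e+01,  1.22652121e+00, -1.93441164e+01,
        1.11880770e-02,  1.06397975e-02,  1.28482611e-05]), 'eef_pos': array([ 251.57750045, -598.6739091 ,  244.37940835]), 'tool_rot': array([-3.13967974e+00,  2.80745281e-05,  3.97778356e-01]), 'force': array([-0.28367985,  0.00427945, -0.00295448]), 'torque': array([-0.01572703,  0.0337552 , -0.01376884]), 'gripper_force': 0.0, 'width': 85.32811923549916}
side {'vfov': 45.84767089759724, 'cx': 318.6829240021816, 'cy': 232.74888763817927, 'k1': -0.0051351742001966945, 'extrinsics': array([[-9.13845243e-01,  1.99605022e-01, -3.53616611e-01,
         1.25066732e+02],
       [-4.05988852e-01, -4.65731676e-01,  7.86299599e-01,
         8.49939135e+02],
       [-7.74110774e-03,  8.62120549e-01,  5.06644090e-01,
         6.98339492e+02],
       [ 0.00000000e+00,  0.00000000e+00,  0.00000000e+00,
         1.00000000e+00]])}
top {'vfov': 47.904069555671484, 'cx': 320.8619639132902, 'cy': 242.2733742396492, 'k1': -0.09261399511469307, 'extrinsics': array([[ 2.72345492e-02,  9.96980197e-01, -7.27238982e-02,
         4.01610606e+02],
       [-9.99627909e-01,  2.70514297e-02, -3.50195445e-03,
        -3.54792779e+01],
       [-1.52409382e-03,  7.27922125e-02,  9.97345964e-01,
         1.54679093e+03],
       [ 0.00000000e+00,  0.00000000e+00,  0.00000000e+00,
         1.00000000e+00]])}
```

View pics/side0.png

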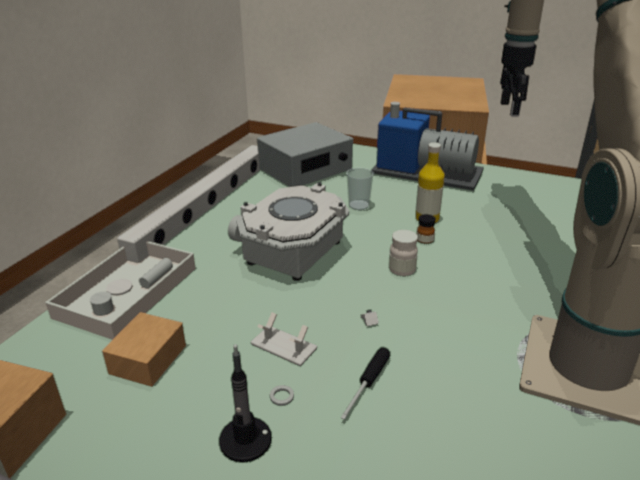

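View pics/top0.png

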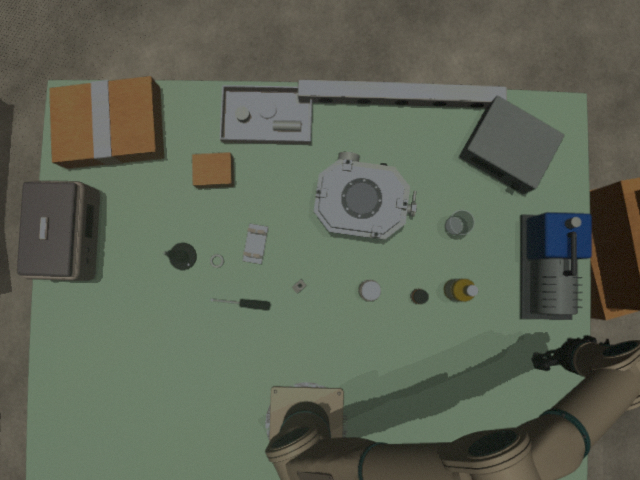

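The side view shows the pen upright in its charger at (245,438), the rest at (284,345) and the chamber at (295,225). In the top view these are at (182,256), (256,243) and (363,200). I'll enlarge the crops next.

```bash
cat > h.py <<'E'
import numpy as np, cv2
from cell import *
from scipy.spatial.transform import Rotation as R
def K(d):
    f=240/np.tan(np.radians(d["vfov"])/2); return f
def ray(d,u,v):
    f=K(d); p=np.array([(u-d["cx"])/f,(v-d["cy"])/f]); q=p.copy()
    for _ in range(20): q=p/(1+d["k1"]*(q@q))
    E=d["extrinsics"]; return E[:3,3], E[:3,:3]@np.array([q[0],-q[1],-1])
def onz(d,u,v,z):
    o,r=ray(d,u,v); return o+r*(z-o[2])/r[2]
def proj(d,P):
    E=d["extrinsics"]; c=E[:3,:3].T@(np.asarray(P,float)-E[:3,3]); q=np.array([c[0],-c[1]])/-c[2]
    q=q*(1+d["k1"]*(q@q)); return q*K(d)+[d["cx"],d["cy"]]
def tri(pairs):
    A=np.zeros((3,3));b=np.zeros(3)
    for d,u,v in pairs:
        o,r=ray(d,u,v); r=r/np.linalg.norm(r); M=np.eye(3)-np.outer(r,r); A+=M;b+=M@o
    x=np.linalg.solve(A,b); return x
def crop(img,x0,y0,x1,y1,s,name):
    c=cv2.resize(img[y0:y1,x0:x1,::-1],None,fx=s,fy=s,interpolation=cv2.INTER_CUBIC); cv2.imwrite(name,c)
E
python3 - <<'E'
from h import *
t=get_image("top")["img"]; s=get_image("side")["img"]
a=cv2.resize(t[145:255,305:425],None,fx=5,fy=5,interpolation=cv2.INTER_CUBIC)
cv2.imwrite("pics/c_top.png",a[:,:,::-1])
b=cv2.resize(s[175:285,220:360],None,fx=5,fy=5,interpolation=cv2.INTER_CUBIC)
cv2.imwrite("pics/c_side.png",b[:,:,::-1])
c=np.hstack([cv2.resize(t[215:285,160:280],None,fx=3.3,fy=3.3,interpolation=cv2.INTER_CUBIC)[:230],cv2.resize(s[300:470,210:330],None,fx=3,fy=3,interpolation=cv2.INTER_CUBIC)[:230]]) if 0 else None
A=cv2.resize(t[215:285,160:280],None,fx=3,fy=3,interpolation=cv2.INTER_CUBIC); B=cv2.resize(s[300:470,210:330],None,fx=3,fy=3,interpolation=cv2.INTER_CUBIC)
o=np.zeros((510,720,3),np.uint8); o[:210,:360]=A;o[:,360:]=B; cv2.imwrite("pics/c_pen.png",o[:,:,::-1])
E
```

```text
(no output)
```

View pics/c_top.png

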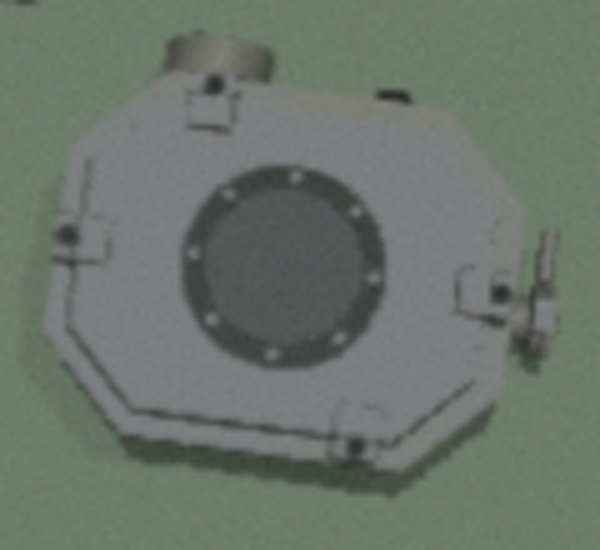

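View pics/c_side.png

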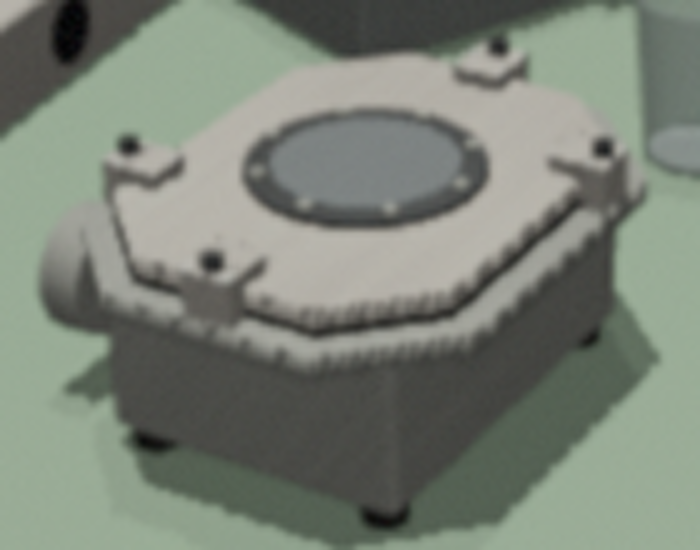

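View pics/c_pen.png

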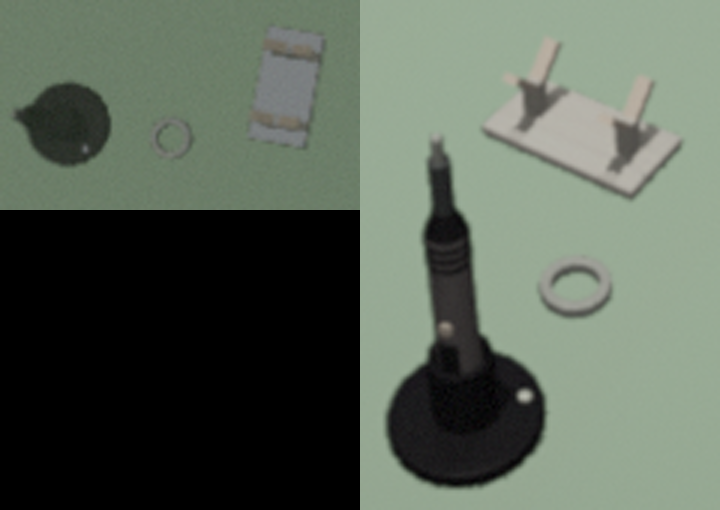

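The crops show these features:
- **Chamber:** the dark gasket line marks the lid foot. In the top crop the front edge runs (130,410) to (395,443), the front clamp is at (352,445), and the slant runs to (68,328).
- **Charger and rest:** in the pen crop the charger is on the left and the rest lies almost along world x.

Now I'll measure them.

```bash
cat > meas.py <<'E'
from h import *
from scipy.optimize import least_squares
t=get_image("top"); s=get_image("side")
# charger: black disc, top, z=10
def blackc(d,x0,y0,x1,y1,th):
    g=d["img"][y0:y1,x0:x1].max(2); m=(g<th).astype(np.uint8)
    c=max(cv2.findContours(m,0,1)[0],key=cv2.contourArea); return c[:,0,:]+[x0,y0]
cs=blackc(s,205,395,285,470,60); 
for nm,d,box,th in(("top",t,(160,235,205,275),60),("side",s,(205,415,285,465),60)):
    c=blackc(d,*box,th); P=np.array([onz(d,u,v,10)[:2] for u,v in c])
    r=least_squares(lambda p:np.clip(np.hypot(*(P-p[:2]).T)-p[2],-3,3),[*np.median(P,0),40],loss="soft_l1").x; print("charger",nm,r)
# rest base
for nm,d,box in(("top",t,(240,220,272,268)),("side",s,(245,310,322,365))):
    x0,y0,x1,y1=box; im=d["img"][y0:y1,x0:x1].astype(int); m=((im[:,:,1]-im[:,:,0])<(8 if nm=="top" else 8)).astype(np.uint8)
    c=max(cv2.findContours(m,0,1)[0],key=cv2.contourArea)[:,0]+[x0,y0]
    P=np.array([onz(d,u,v,8)[:2] for u,v in c],np.float32); print("rest",nm,cv2.minAreaRect(P))
# gasket lines: darkest point perpendicular to guesses
def dark(d,a,b,n=25,w=2.5):
    g=cv2.GaussianBlur(d["img"].max(2).astype(np.float32),(3,3),0.6);a=np.array(a,float);b=np.array(b,float)
    q=(b-a)/np.linalg.norm(b-a);nn=np.array([-q[1],q[0]]);k=np.arange(-w,w+.01,.1);out=[]
    for f in np.linspace(.1,.9,n):
        p=a+f*(b-a)+k[:,None]*nn
        v=cv2.remap(g,p[:,0].astype(np.float32)[None],p[:,1].astype(np.float32)[None],1)[0]
        wt=np.clip(np.median(v)-v-8,0,None)
        if wt.sum()>0: out.append((p*wt[:,None]).sum(0)/wt.sum())
    return np.array(out)
T=lambda x,y:(305+x/5-.4,145+y/5-.4); S=lambda x,y:(220+x/5-.4,175+y/5-.4)
L={"front":((-85,-70),(-85,70)),"slant":((-85,70),(-45,110)),"left":((-45,110),(45,110))}
seg={"top":[("front",T(130,410),T(320,436)),("slant",T(68,328),T(130,410)),("left",T(68,328),T(74,268))],
     "side":[("front",S(460,310),S(575,212)),("slant",S(315,325),S(460,310)),("left",S(245,305),S(315,325))]}
al={}
def fit(D):
    def res(p):
        c,si=np.cos(p[2]),np.sin(p[2]);o=[]
        for e,Q in D:
            l=np.c_[c*(Q[:,0]-p[0])+si*(Q[:,1]-p[1]),-si*(Q[:,0]-p[0])+c*(Q[:,1]-p[1])]
            a,b=map(np.array,L[e]);q=(b-a)/np.linalg.norm(b-a);o.append((l-a)@np.array([-q[1],q[0]]))
        return np.concatenate(o)
    r=least_squares(res,[580,-60,0],loss="soft_l1");return r.x,[round(float(np.sqrt(np.mean(res(r.x)**2))),2)]
for nm,d in(("top",t),("side",s)):
    D=[(e,np.array([onz(d,*p,100)[:2] for p in dark(d,a,b)])) for e,a,b in seg[nm]]
    al[nm]=D; print("lid",nm,*fit(D),"slant only heads",[Q[[0,-1]].round(1).tolist() for e,Q in D])
print("lid both",*fit(al["top"]+al["side"]))
# pen tip and side/top
E
python3 meas.py
```

```text
charger top [463.76639657 365.09877421  36.92413256]
charger side [461.3192916  375.11604981  38.67921021]
rest top ((505.59454345703125, 158.9929962158203), (58.19225311279297, 109.1490707397461), 82.66740417480469)
rest side ((510.7811279296875, 147.22171020507812), (95.63129425048828, 130.11888122558594), 81.8401870727539)
lid top [ 627.13175947 -134.32075145  131.83035174] [0.43] slant only heads [[[549.4, -65.7], [540.4, -147.8]], [[589.6, -24.7], [554.9, -52.6]], [[596.9, -20.5], [623.1, -22.5]]]
lid side [ 5.89700013e+02 -6.89477492e+01  1.07150801e-02] [62.31] slant only heads [[[551.2, -70.0], [542.9, -147.6]], [[592.2, -24.3], [554.5, -54.9]], [[628.1, -22.7], [600.9, -20.0]]]
lid both [ 5.90075755e+02 -6.82716999e+01  5.04892132e-02] [62.09]
```

```bash
python3 - <<'E'
import re
x=open("meas.py").read().replace("[580,-60,0]","[627,-134,-.11]"); open("meas.py","w").write(x)
E
cat > m2.py <<'E'
from meas import *
for nm,d,box in(("top",t,(160,235,205,275)),("side",s,(205,395,285,465))):
    x0,y0,x1,y1=box
    for th in(50,70,85):
        c=blackc(d,*box,th); h=cv2.convexHull(c.reshape(-1,1,2))[:,0]
        P=np.array([onz(d,u,v,10)[:2] for u,v in c]); cam=d["extrinsics"][:2,3]; dr=cam-[462,368]; dr/=np.hypot(*dr)
        k=(P-[462,368])@dr>(-5 if nm=="top" else 0); Q=P[k]
        r=least_squares(lambda p:np.hypot(*(Q-p[:2]).T)-p[2],[462,368,40],loss="soft_l1").x
        r2=least_squares(lambda p:np.hypot(*(Q-p[:2]).T)-40,[462,368],loss="soft_l1").x; print("charger",nm,th,r.round(1),r2.round(1))
# pen body edges side: rows 355..400
g=s["img"].max(2).astype(int)
for v in(346,350,356,362,370,380,390,400): print(v,np.where(g[v,225:255]<105)[0][[0,-1]]+225 if (g[v,225:255]<105).any() else None)
print("expected tip for charger(463,368): top",proj(t,[463,368,186]),"side",proj(s,[463,368,186]), "mid side",proj(s,[463,368,80]),"base",proj(s,[463,368,50]))
E
python3 m2.py
```

```text
charger top [463.86018999 365.19940402  36.77271378]
charger side [461.33852795 375.1447691   38.67092088]
rest top ((505.93603515625, 159.18145751953125), (57.144798278808594, 109.15866088867188), 82.10910034179688)
rest side ((510.806884765625, 147.7376708984375), (94.54280853271484, 130.27366638183594), 81.8033218383789)
lid top [ 6.27082525e+02 -1.34296161e+02 -1.16770084e-01] [0.43] slant only heads [[[549.3, -65.7], [540.4, -147.8]], [[589.6, -24.7], [554.7, -52.4]], [[596.9, -20.6], [623.1, -22.5]]]
lid side [ 6.29815348e+02 -1.34037409e+02 -1.10400723e-01] [0.32] slant only heads [[[551.2, -70.0], [542.8, -147.6]], [[592.2, -24.3], [554.5, -54.9]], [[628.1, -22.7], [600.9, -20.0]]]
lid both [ 6.28573494e+02 -1.34085259e+02 -1.13450331e-01] [0.94]
charger top 50 [464.8 365.6  32. ] [468.4 378. ]
charger top 70 [463.8 364.2  37.2] [464.5 367.8]
charger top 85 [463.7 363.8  37.5] [464.5 367. ]
charger side 50 [460.1 376.8  37. ] [462.2 374. ]
charger side 70 [460.2 376.8  37.5] [462.  374.4]
charger side 85 [460.3 376.6  38. ] [461.6 374.6]
346 None
350 [234 237]
356 [233 239]
362 [234 240]
370 [234 242]
380 [231 246]
390 [233 247]
400 [234 248]
expected tip for charger(463,368): top [163.74814184 252.86456395] side [236.96119806 344.85705573] mid side [242.95947396 401.26995288] base [244.51642644 415.89803948]
```

Both views agree on the lid: (628.5, -134), yaw -0.113. The charger is near (464,369) and the rest near (506,159), yaw -0.13. I'll start moving, and use the moves to identify the kinematics for reach planning.

move_arm --rows ".86 -.6 -.28 .2 .15 0 -1;.86 -.6 -.28 .2 .15 0 -1;.86 -.6 -.28 .2 .15 0 -1;.86 -.6 -.28 .2 .15 0 -1;.86 -.6 -.28 .2 .15 0 -1;.86 -.6 -.28 .2 .15 0 -1;.86 -.6 -.28 .2 .15 0 -1;.86 -.6 -.28 .2 .15 0 -1;.86 -.6 -.28 .2 .15 0 -1"

```text
clock: 1.15
eef_pos: [425.2, -325.8, 332.4]
tool_rot: [-2.821, -0.239, 0.372]
force: [0.1, 0.7, 0.4]
width: 85.4
gripper_force: 0.0
```

```bash
cat >> h.py <<'E'
import json
def log():
    s=read_state()
    with open("log.jsonl","a") as f: f.write(json.dumps([list(map(float,s["qpos"])),list(map(float,s["eef_pos"])),list(map(float,s["tool_rot"]))])+"\n")
    return s
E
python3 - <<'E'
from h import *
s=log(); print(s["clock"],s["qpos"].round(3),s["eef_pos"].round(1),s["tool_rot"].round(3))
E
```

```text
1.15 [ 0.891  0.496 -0.131  1.584 -0.292  1.281 -0.277] [ 425.2 -325.8  332.4] [-2.821 -0.239  0.372]
```

move_arm --rows ".6 -.8 0 -.4 -.3 .2 -1;.6 -.8 0 -.4 -.3 .2 -1;.6 -.8 0 -.4 -.3 .2 -1;.6 -.8 0 -.4 -.3 .2 -1;.6 -.8 0 -.4 -.3 .2 -1;.6 -.8 0 -.4 -.3 .2 -1;.6 -.8 0 -.4 -.3 .2 -1;.6 -.8 0 -.4 -.3 .2 -1"

```text
clock: 1.82
eef_pos: [486.0, -68.7, 443.1]
tool_rot: [2.81, 0.233, 0.049]
force: [1.4, -0.8, -1.2]
width: 85.4
gripper_force: 0.0
```

```bash
cat > kin.py <<'E'
from h import *
import itertools
from scipy.optimize import least_squares
def fk(q,p,sg):
    h,a1,L1,a2,L2,a3,L3,psi=p
    T=R.from_euler("z",sg[0]*q[0]); x=np.array([0,0,h])
    x=x+T.apply([a1,0,0]); T=T*R.from_euler("y",q[1]); T=T*R.from_euler("z",sg[1]*q[2]); x=x+T.apply([a2,0,L1])
    T=T*R.from_euler("y",q[3]); T=T*R.from_euler("z",sg[2]*q[4]); x=x+T.apply([-a2,0,L2]); T=T*R.from_euler("y",q[5])
    T=T*R.from_euler("z",sg[3]*q[6]+psi); return x+T.apply([a3,0,L3]) if 0 else x+T.apply(R.from_euler("z",-psi-0).apply([a3,0,L3])),T
E
python3 - <<'E'
from kin import *
s=log(); print(s["clock"],s["qpos"].round(3),s["eef_pos"].round(1),s["tool_rot"].round(3))
D=[json.loads(l) for l in open("log.jsonl")]
D.append([[1.10721228,0.629338,0.03845464,1.51841537,-0.02700605,0.99627078,-0.01999108],[251.5775,-598.674,244.379],[-3.1396798,2.8e-05,.39777836]])
for sg in itertools.product([-1,1],repeat=4):
    best=None
    for psi in(0,1.57,3.14,-1.57):
        f=lambda p:np.concatenate([np.r_[fk(q,p,sg)[0]-x,300*(R.from_euler("xyz",r).inv()*fk(q,p,sg)[1]).as_rotvec()] for q,x,r in D])
        r=least_squares(f,[380,0,455,0,455,0,260,psi])
        if best is None or r.cost<best.cost: best=r
    print(sg,best.cost.round(2),best.x.round(2).tolist())
E
```

```text
1.8167 [-0.077  0.346 -0.078  1.517  0.333  1.548 -1.689] [486.  -68.7 443.1] [2.81  0.233 0.049]
(-1, -1, -1, -1) 552.01 [598.93, 70.67, 238.52, 115.14, 287.06, -38.69, 408.73, 1.57]
(-1, -1, -1, 1) 291017.62 [834.03, 160.88, -33.82, 455.71, -58.93, 50.61, 712.54, -3.39]
(-1, -1, 1, -1) 37038.19 [-429.33, -236.81, 730.98, 227.89, 146.31, -4.28, -108.32, 1.63]
(-1, -1, 1, 1) 300572.2 [436.21, -147.36, 27.56, 716.04, -146.29, 73.64, 489.27, -3.35]
(-1, 1, -1, -1) 4447.6 [-1320.11, -221.61, 2189.77, -874.43, 924.16, 24.29, -518.71, 1.46]
(-1, 1, -1, 1) 275846.88 [-3009.1, -236.88, 3456.71, -1207.43, 731.6, 135.26, -1153.4, 2.79]
(-1, 1, 1, -1) 41438.89 [-1314.93, -280.45, 1496.83, -55.44, 186.05, 61.24, -462.87, 1.51]
(-1, 1, 1, 1) 286180.18 [-3818.12, -692.14, 4208.43, -1585.68, 1276.35, 88.62, -1741.86, 2.82]
(1, -1, -1, -1) 351876.94 [2271.72, -278.58, -2919.24, -99.86, 1466.05, -441.18, -1379.62, 2.82]
(1, -1, -1, 1) 114748.44 [11125.62, 2005.01, -12793.85, 8472.47, -6300.32, 936.63, 6092.74, 4.16]
(1, -1, 1, -1) 346299.43 [1458.55, -1571.17, 1385.79, -4428.93, 6635.03, -712.56, -2565.42, 2.96]
(1, -1, 1, 1) 177709.99 [988.47, -826.83, 1241.82, -1609.79, 2992.95, 554.47, -244.4, 4.26]
(1, 1, -1, -1) 301726.28 [-2733.92, -1538.23, 2161.07, -2568.07, 3512.99, -328.31, -3913.75, 2.73]
(1, 1, -1, 1) 127320.82 [-7902.91, -1047.9, 5682.18, -1498.18, 349.23, 898.15, -4064.28, 4.05]
(1, 1, 1, -1) 283696.4 [-12503.92, -3747.51, 15242.73, -11994.59, 11703.18, -698.31, -9921.71, 2.84]
(1, 1, 1, 1) 159436.7 [-8903.31, -2454.09, 11102.03, -7115.53, 6821.21, 512.08, -5583.12, -2.13]
```

```bash
cat > plan.py <<'E'
from kin import *
lo=np.array([-3.06,-.37,-1.25,.18,-1.1,.23,-2.94])+.04; hi=np.array([3.06,2.12,1.32,2.47,4.24,1.98,2.94])-.04
P0=[598.93,70.67,238.52,115.14,287.06,-38.69,408.73,1.57]; SG=(-1,-1,-1,-1)
import os
if os.path.exists("p.json"): P0=json.load(open("p.json"))
def ik(pos,Rm,q0,w=.02,FK=None):
    FK=FK or (lambda q:fk(q,P0,SG))
    def f(q):
        x,T=FK(q); return np.r_[(x-pos)/100,3*(Rm.inv()*T).as_rotvec(),w*(q-q0)]
    r=least_squares(f,np.clip(q0,lo+.01,hi-.01),bounds=(lo,hi),max_nfev=60); e=f(r.x)[:6]; return r.x,np.linalg.norm(e)
def frame(z,y):
    z=np.array(z)/np.linalg.norm(z);y=np.array(y)/np.linalg.norm(y); return R.from_matrix(np.c_[np.cross(y,z),y,z])
TCP=lambda g,Rm:np.array(g)+Rm.apply([0,0,5])   # grasp point -> TCP
K3=np.array([0,0,1.])
def grasp_up(al,th,sg,s=70,pen=(464,369)):
    u=np.array([np.cos(al),np.sin(al),0]); Rm=frame(np.sin(th)*u-np.cos(th)*K3,sg*np.cross(K3,u)); return TCP([*pen,14+s],Rm),Rm
def lay(n,th,sg,s=70,rest=(506,159),dz=0):
    Rm=frame(-np.sin(th)*K3-np.cos(th)*n,sg*np.cross(n,-K3)); g=np.array([*rest,45.6+dz])+(s-66)*n; return TCP(g,Rm),Rm
E
cat > scan.py <<'E'
from plan import *
q0=read_state()["qpos"]; Q0=[q0,np.array([-.6,.6,0,1.6,1.57,1,0]),np.array([-.6,.6,0,1.6,3.1,1,0])]
e=np.array([np.cos(-.13),np.sin(-.13),0])
for n,nn in((e,"away"),(-e,"near")):
  for th in np.radians([55,65]):
    for sg in(1,-1):
      L=[ik(*lay(n,th,sg,dz=0),q) for q in Q0]; L=[x for x in L if x[1]<.1]
      print(nn,round(np.degrees(th)),sg,"lay",[(x[0].round(2).tolist(),round(x[1],3)) for x in L])
      if not L: continue
      for al in np.radians(range(-180,180,30)):
        for ql,_ in L:
          q,er=ik(*grasp_up(al,th,sg),ql)
          if er<.1: print("   al",round(np.degrees(al)),q.round(2).tolist(),round(er,3))
E
python3 scan.py
```

```text
away 55 1 lay []
away 55 -1 lay []
away 65 1 lay []
away 65 -1 lay []
near 55 1 lay [([-0.62, 0.82, 0.19, 2.0, 2.21, 0.27, 1.89], np.float64(0.001)), ([-0.62, 0.82, 0.19, 2.0, 2.21, 0.27, 1.89], np.float64(0.002))]
   al 0 [-0.45, 1.34, -0.44, 1.69, 2.36, 1.12, -1.09] 0.001
   al 0 [-0.44, 1.35, -0.45, 1.68, 2.37, 1.13, -1.08] 0.001
   al 30 [0.43, 1.64, -0.75, 1.82, 3.31, 0.8, -0.51] 0.001
   al 30 [0.43, 1.64, -0.75, 1.82, 3.31, 0.8, -0.51] 0.001
   al 60 [0.38, 1.21, -0.73, 1.83, 4.08, 0.27, -1.28] 0.003
   al 60 [0.38, 1.21, -0.73, 1.83, 4.08, 0.27, -1.28] 0.003
near 55 -1 lay [([-0.08, 0.89, -0.19, 2.07, 2.48, 0.51, -1.16], np.float64(0.001)), ([0.06, 0.96, -0.31, 2.06, 2.47, 0.59, -1.05], np.float64(0.001)), ([0.08, 0.97, -0.33, 2.05, 2.48, 0.6, -1.03], np.float64(0.0))]
   al 90 [0.99, 2.08, -0.87, 1.72, 1.07, 0.41, -0.12] 0.001
   al 90 [0.99, 2.08, -0.87, 1.71, 1.08, 0.41, -0.12] 0.001
   al 90 [0.99, 2.08, -0.87, 1.71, 1.08, 0.41, -0.12] 0.001
near 65 1 lay [([-0.17, 0.81, -0.14, 2.0, 1.87, 0.27, 2.51], np.float64(0.001)), ([-1.74, 1.85, 0.92, 1.73, 4.2, 0.58, -1.44], np.float64(0.002))]
   al 0 [-0.4, 1.69, -0.56, 1.4, 2.64, 1.33, -1.02] 0.001
   al 0 [-1.16, 1.28, 0.16, 1.69, 1.95, 0.92, -1.46] 0.001
   al 30 [0.46, 1.84, -0.72, 1.7, 3.66, 0.9, -0.64] 0.001
   al 30 [-1.24, 1.42, 0.41, 1.79, 2.73, 0.97, -2.01] 0.0
   al 60 [0.21, 1.32, -0.5, 1.73, 4.2, 0.65, -1.43] 0.002
   al 60 [-0.89, 1.57, 0.48, 1.5, 3.49, 1.19, -2.1] 0.0
   al 90 [-0.54, 1.91, 0.59, 0.53, 4.15, 1.18, -2.47] 0.003
near 65 -1 lay [([0.06, 0.79, -0.21, 2.08, 2.15, 0.27, -0.74], np.float64(0.001)), ([0.1, 0.81, -0.25, 2.08, 2.15, 0.29, -0.71], np.float64(0.001)), ([0.06, 0.79, -0.21, 2.08, 2.16, 0.27, -0.74], np.float64(0.0))]
   al 90 [0.96, 2.08, -0.87, 1.64, 0.54, 0.46, 0.37] 0.001
   al 90 [0.96, 2.08, -0.87, 1.64, 0.54, 0.46, 0.37] 0.001
   al 90 [0.96, 2.08, -0.87, 1.64, 0.54, 0.46, 0.37] 0.001
```

move_arm --rows "0 -.6 .2 .5 0 -.3 -1;0 -.6 .2 .5 0 -.3 -1;0 -.6 .2 .5 0 -.3 -1;0 -.6 .2 .5 0 -.3 -1;0 -.6 .2 .5 0 -.3 -1;0 -.6 .2 .5 0 -.3 -1;0 -.6 .2 .5 0 -.3 -1;0 -.6 .2 .5 0 -.3 -1"

```text
clock: 2.48
eef_pos: [452.1, 76.2, 328.6]
tool_rot: [-2.567, 0.178, 0.515]
force: [1.1, -1.8, 0.3]
width: 85.3
gripper_force: 0.0
```

```bash
python3 -c "
from h import *
s=log();print(s['qpos'].round(3))"
```

```text
[ 0.252  0.526 -0.312  1.659 -0.283  1.401 -1.052]
```

move_arm --rows ".2 -.2 .2 0 .4 0 -1;.2 -.2 .2 0 .4 0 -1;.2 -.2 .2 0 .4 0 -1;.2 -.2 .2 0 .4 0 -1;.2 -.2 .2 0 .4 0 -1;.2 -.2 .2 0 .4 0 -1"

```text
clock: 2.98
eef_pos: [453.8, 177.6, 299.8]
tool_rot: [-2.54, -0.347, 0.171]
force: [-1.4, -0.4, 0.1]
width: 85.6
gripper_force: 0.0
```

```bash
python3 - <<'E'
from h import *
s=log();print(s['qpos'].round(3),s["eef_pos"].round(1),s["tool_rot"].round(3))
from scipy.optimize import least_squares
D=[json.loads(l) for l in open("log.jsonl")]
D.append([[1.10721228,0.629338,0.03845464,1.51841537,-0.02700605,0.99627078,-0.01999108],[251.5775,-598.674,244.379],[-3.1396798,2.8e-05,.39777836]])
# orientation only check with given axes
for q,x,r in D:
    T=R.from_euler("ZYZYZYZ",[-q[0],q[1],-q[2],q[3],-q[4],q[5],-q[6]+np.pi/2]); print("orient err deg",np.degrees((T.inv()*R.from_euler("xyz",r)).as_rotvec()).round(2))
# position is linear in offsets
rows=[];b=[]
for q,x,r in D:
    T1=R.from_euler("Z",-q[0]);T2=R.from_euler("ZYZ",[-q[0],q[1],-q[2]]);T3=T2*R.from_euler("YZ",[q[3],-q[4]]);T4=T3*R.from_euler("YZ",[q[5],-q[6]])
    rows.append(np.c_[[0,0,1],T1.as_matrix()[:,:2],T2.as_matrix(),T3.as_matrix(),T4.as_matrix()]);b.append(x)
A=np.vstack(rows);b=np.concatenate(b)
prior=np.array([380,0,0,0,0,455,0,0,455,0,0,260.]);lam=.05
c=prior+np.linalg.solve(A.T@A+lam**2*np.eye(12),A.T@(b-A@prior)); print(c.round(1),"res",(A@c-b).round(1))
np.save("c.npy",c)
E
```

```text
[ 0.434  0.346 -0.57   2.195 -0.914  0.575 -0.61 ] [453.8 177.6 299.8] [-2.54  -0.347  0.171]Traceback (most recent call last):
  File "<stdin>", line 8, in <module>
  File "scipy/spatial/transform/_rotation.pyx", line 1413, in scipy.spatial.transform._rotation.Rotation.from_euler
ValueError: Expected axis specification to be a non-empty string of upto 3 characters, got ZYZYZYZ
```

```bash
cat > kfit.py <<'E'
from h import *
D=[json.loads(l) for l in open("log.jsonl")]
D.append([[1.10721228,0.629338,0.03845464,1.51841537,-0.02700605,0.99627078,-0.01999108],[251.5775,-598.674,244.379],[-3.1396798,2.8e-05,.39777836]])
def chain(q):
    T1=R.from_euler("Z",-q[0]);T2=T1*R.from_euler("YZ",[q[1],-q[2]]);T3=T2*R.from_euler("YZ",[q[3],-q[4]]);T4=T3*R.from_euler("YZ",[q[5],-q[6]])
    return np.c_[[0,0,1],T1.as_matrix()[:,:2],T2.as_matrix(),T3.as_matrix(),T4.as_matrix()],T4*R.from_euler("Z",np.pi/2)
if __name__=="__main__":
    rows=[];b=[]
    for q,x,r in D:
        M,T=chain(q); rows.append(M);b.append(x); print("orient err deg",np.degrees((T.inv()*R.from_euler("xyz",r)).as_rotvec()).round(2))
    A=np.vstack(rows);b=np.concatenate(b)
    prior=np.array([380,0,0,0,0,455,0,0,455,0,0,260.]);lam=.05
    c=prior+np.linalg.solve(A.T@A+lam**2*np.eye(12),A.T@(b-A@prior)); print(c.round(1),"res",(A@c-b).round(1)); np.save("c.npy",c)
E
python3 kfit.py
```

```text
orient err deg [-0. -0. -0.]
orient err deg [-0. -0.  0.]
orient err deg [ 0. -0.  0.]
orient err deg [-0. -0. -0.]
orient err deg [-0.  0.  0.]
[353.3  -1.3 -17.3   5.8 -14.  540.6   1.    5.  386.   -3.5  -1.1 331.2] res [ 1.  -1.5  0.2  0.5  0.2 -0.1 -1.2  0.3 -0.  -0.  -0.  -0.3 -0.4  1.
  0.4]
```

```bash
python3 - <<'E'
from kfit import *
A=np.vstack([chain(q)[0] for q,_,_ in D]);b=np.concatenate([x for _,x,_ in D])
for cols in([0,5,8,11],[0,1,5,8,11],[0,1,3,6,5,8,11],[0,3,5,6,8,11]):
    c=np.linalg.lstsq(A[:,cols],b,rcond=None)[0]; print(cols,c.round(1),"rms",np.sqrt(np.mean((A[:,cols]@c-b)**2)).round(2))
    if len(cols)==4: z=np.zeros(12);z[cols]=c;np.save("c.npy",z)
E
cat > plan2.py <<'E'
import plan
from plan import *
from kfit import chain
C=np.load("c.npy")
def FK(q):
    M,T=chain(q); return M@C,T
def IK(pos,Rm,q0,w=.02): return ik(pos,Rm,np.asarray(q0),w,FK)
rng=np.random.default_rng(0)
def IKm(pos,Rm,seeds,n=12):
    best=[]
    for q0 in list(seeds)+[rng.uniform(lo,hi) for _ in range(n)]:
        q,e=IK(pos,Rm,q0)
        if e<.03 and not any(np.abs(q-b).max()<.15 for b in best): best.append(q)
    return best
E
cat > scan.py <<'E'
from plan2 import *
q0=read_state()["qpos"]; e=np.array([np.cos(-.13),np.sin(-.13),0])
for n,nn in((e,"away"),(-e,"near")):
  for th in np.radians([60]):
    for sg in(1,-1):
      S=IKm(*lay(n,th,sg),[q0],15); 
      S=sorted(S,key=lambda q:np.abs(q-q0)[:6].max())[:3]
      for ql in S:
        print(nn,sg,"lay",ql.round(2).tolist())
        for al in np.radians(range(-180,180,30)):
          q,er=IK(*grasp_up(al,th,sg),ql)
          if er<.03: print("   al",round(np.degrees(al)),q.round(2).tolist(),"maxd",np.abs(q-ql).max().round(2))
E
timeout 500 python3 scan.py
```

```text
[0, 5, 8, 11] [263.6 601.8 354.3 315. ] rms 13.21
[0, 1, 5, 8, 11] [297.4  25.2 563.9 346.5 319.8] rms 12.86
[0, 1, 3, 6, 5, 8, 11] [308.4  62.2 -54.7   7.1 560.8 369.7 336.2] rms 11.9
[0, 3, 5, 6, 8, 11] [258.3 -15.3 609.8  -8.2 363.2 325.8] rms 12.96
away 1 lay [0.02, 0.99, -0.44, 1.63, 0.16, 1.06, 1.0]
   al -180 [-0.56, 1.21, 0.23, 1.12, -0.54, 1.86, -1.78] maxd 2.78
   al -120 [-0.93, 1.27, 0.41, 0.99, 0.01, 1.9, -1.11] maxd 2.11
   al -90 [-1.13, 1.2, 0.47, 1.25, 0.25, 1.55, -0.88] maxd 1.88
   al -60 [-1.4, 1.17, 0.68, 1.61, 0.37, 1.01, -0.69] maxd 1.69
   al -30 [-0.96, 1.02, -0.3, 2.01, 1.46, 1.32, -1.45] maxd 2.45
   al 0 [-0.6, 1.24, -0.92, 2.39, 1.98, 1.93, -1.43] maxd 2.43
away 1 lay [0.11, 1.04, -0.63, 1.63, 0.32, 1.1, 0.84]
   al -180 [-0.49, 1.2, 0.07, 1.12, -0.45, 1.81, -1.88] maxd 2.72
   al -120 [-0.86, 1.25, 0.2, 0.99, 0.12, 1.91, -1.23] maxd 2.07
   al -90 [-1.04, 1.17, 0.22, 1.25, 0.4, 1.6, -1.03] maxd 1.87
   al -60 [-1.17, 1.07, 0.2, 1.61, 0.75, 1.21, -1.05] maxd 1.89
   al -30 [-0.87, 1.05, -0.47, 2.01, 1.49, 1.46, -1.47] maxd 2.3
   al 0 [-0.6, 1.24, -0.94, 
[... 467 characters left out ...]
-1.65]
   al -30 [-1.73, 1.42, 1.28, 2.01, -0.72, 0.31, -2.52] maxd 1.44
   al 120 [0.28, 1.3, -1.06, 1.83, -0.04, 0.57, 0.23] maxd 1.88
   al 150 [0.1, 1.34, -1.04, 1.45, 0.09, 1.22, 0.36] maxd 2.01
away -1 lay [-0.37, 0.97, 0.32, 1.63, -0.42, 1.14, -1.53]
   al -30 [-1.73, 1.42, 1.28, 2.01, -0.72, 0.31, -2.52] maxd 1.36
   al 120 [0.3, 1.33, -1.11, 1.83, 0.06, 0.57, 0.13] maxd 1.65
   al 150 [0.06, 1.28, -0.89, 1.45, -0.05, 1.21, 0.49] maxd 2.02
away -1 lay [0.09, 1.03, -0.6, 1.63, 0.29, 1.09, -2.27]
   al -30 [-1.71, 1.38, 1.21, 2.01, -0.48, 0.27, -2.75] maxd 1.81
   al 120 [0.32, 1.39, -1.21, 1.83, 0.27, 0.58, -0.07] maxd 2.2
   al 150 [0.14, 1.42, -1.21, 1.45, 0.25, 1.24, 0.2] maxd 2.48
```

```bash
python3 kfit.py | tail -2; cat >> plan2.py <<'E'
LID=(628.5,-134.,-.1135)
def lidw(x,y,z=0): c,s=np.cos(LID[2]),np.sin(LID[2]); return np.array([LID[0]+c*x-s*y,LID[1]+s*x+c*y,100+z])
k=3*np.tan(np.pi/8)
S0=lidw(-88,-18,3)  # 20 mm beside clamp (edge at -38)
BEND=lidw(-88,70+k,3); S6=lidw(-45-3*.7071,110+3*.7071,3)
def regrip(n,be,sg,s=66,rest=(506,159),dz=0):
    Rm=frame(-np.cos(be)*K3+np.sin(be)*n,sg*np.cross(n,-K3)); return TCP(np.array([*rest,45.6+dz])+(s-66)*n,Rm),Rm
def sweep(ball,head,el,be,sg,s=66,c=0):
    h=np.array([np.cos(head),np.sin(head),0]); d=np.cos(el)*h-np.sin(el)*K3; dn=-np.sin(el)*h-np.cos(el)*K3  # pen frame: n->d, -K3->dn
    Rm=frame(np.cos(be)*dn+np.sin(be)*d,sg*np.cross(d,dn)); return TCP(ball-d*(172-s-c),Rm),Rm
E
cat > scan2.py <<'E'
from plan2 import *
q0=read_state()["qpos"]; e=np.array([np.cos(-.13),np.sin(-.13),0]); print(S0.round(),BEND.round(),S6.round())
for sg in(-1,1):
 for th in np.radians([55,60,65]):
  A=IKm(*lay(e,th,sg),[q0],6); print(sg,np.degrees(th).round(),"lay",len(A))
  for al in np.radians([120,135,150,165,180]):
    o=[]
    for a in A[:4]:
      q,er=IK(*grasp_up(al,th,sg),a); q2,er2=IK(*grasp_up(al,th,sg),q0)
      for x,y in((q,er),(q2,er2)):
        if y<.03: o.append((np.abs(x-a).max().round(2),np.minimum(x-lo,hi-x).min().round(2),x.round(2).tolist(),a.round(2).tolist()))
    if o: print(" al",round(np.degrees(al)),min(o,key=lambda t:t[0]))
for sg in(-1,1):
 for be in np.radians([0,10,20,30]):
  A=IKm(*regrip(e,be,sg),[q0],6)
  A=sorted(A,key=lambda x:-np.minimum(x-lo,hi-x).min())[:2]
  print(sg,"be",np.degrees(be).round(),[a.round(2).tolist() for a in A])
  for a in A:
   for hd in(-.5,):
    q=a;o=[]
    for b in(S0,BEND,S6): q,er=IK(*sweep(b,hd,np.radians(50),be,sg),q); o.append((q.round(2).tolist(),er.round(3)))
    print("    ",o)
E
timeout 550 python3 scan2.py
```

```text
[353.3  -1.3 -17.3   5.8 -14.  540.6   1.    5.  386.   -3.5  -1.1 331.2] res [ 1.  -1.5  0.2  0.5  0.2 -0.1 -1.2  0.3 -0.  -0.  -0.  -0.3 -0.4  1.
  0.4]
[ 539. -142.  103.] [549. -53. 103.] [594. -17. 103.]
-1 55.0 lay 3
 al 120 (np.float64(1.85), np.float64(0.16), [0.32, 1.34, -1.05, 1.7, 0.14, 0.7, 0.13], [-0.3, 1.06, 0.12, 1.43, -0.31, 1.27, -1.72])
 al 135 (np.float64(1.98), np.float64(0.18), [0.22, 1.35, -1.03, 1.5, 0.15, 1.01, 0.26], [-0.3, 1.06, 0.12, 1.43, -0.31, 1.27, -1.72])
 al 150 (np.float64(2.09), np.float64(0.53), [-0.03, 1.25, -0.68, 1.32, -0.14, 1.28, 0.64], [-0.52, 1.12, 0.54, 1.44, -0.62, 1.38, -1.45])
 al 165 (np.float64(2.19), np.float64(0.42), [-0.15, 1.29, -0.64, 1.13, -0.06, 1.52, 0.74], [-0.52, 1.12, 0.54, 1.44, -0.62, 1.38, -1.45])
 al 180 (np.float64(2.33), np.float64(0.2), [-0.27, 1.32, -0.59, 0.97, 0.02, 1.74, 0.87], [-0.52, 1.12, 0.54, 1.44, -0.62, 1.38, -1.45])
-1 60.0 lay 3
 al 120 (np.float64(2.12), np.float64(0.28), [0.29, 1.31, -0.93, 1.68, -0.15, 0.73, 0.41], [-0.33, 1.01, 0.14, 1.51, -0.32, 1.15, -1.71])
 al 135 (np.float64(2.05), np.float64(0.1
[... 6552 characters left out ...]
oat64(0.0))]
     [([0.86, 1.1, -1.21, 1.56, 0.63, 1.55, 0.62], np.float64(0.0)), ([0.73, 1.09, -1.21, 1.59, 0.58, 1.47, 0.49], np.float64(0.0)), ([0.62, 1.12, -1.19, 1.46, 0.58, 1.51, 0.48], np.float64(0.0))]
1 be 30.0 [[0.03, 1.02, -0.86, 2.32, 2.04, 1.08, -0.94], [-0.2, 0.89, -0.51, 2.33, 2.14, 0.82, -1.16]]
     [([0.89, 1.0, -1.21, 1.7, 0.7, 1.38, 0.57], np.float64(0.0)), ([0.75, 1.0, -1.21, 1.72, 0.67, 1.32, 0.43], np.float64(0.0)), ([0.64, 1.03, -1.19, 1.6, 0.66, 1.36, 0.41], np.float64(0.0))]
     [([0.89, 1.0, -1.21, 1.7, 0.7, 1.38, 0.57], np.float64(0.001)), ([0.75, 1.0, -1.21, 1.72, 0.67, 1.32, 0.43], np.float64(0.0)), ([0.64, 1.03, -1.19, 1.6, 0.66, 1.36, 0.41], np.float64(0.0))]
```

```bash
cat >> plan2.py <<'E'
def show(pos,Rm,n=1,ref=None,cl=-1):
    """rows from ref (measured) pose; interpolated n steps"""
    s=read_state(); x0=s["eef_pos"] if ref is None else ref[0]; R0=R.from_euler("xyz",s["tool_rot"]) if ref is None else ref[1]
    d=R0.inv().apply(pos-x0); w=(R0.inv()*Rm).as_rotvec()
    print("rows~",max(np.linalg.norm(d)/41.7,np.degrees(np.linalg.norm(w))/7.16).round(1),"|",(d/300).round(3),(w/(np.pi/2)).round(3)," mm",d.round(1),"deg",np.degrees(w).round(1))
E
python3 - <<'E'
from plan2 import *
s=get_image("side"); im=s["img"].astype(int); g=im[:,:,1]-im[:,:,0]
for v in(352,358,364,372,380,386,392,398,404,430,440): 
    r=np.where(g[v,215:275]<8)[0]+215; print(v,r[[0,-1]] if len(r) else None,end=" ")
print()
for z in(170,150,120,100,84,70): print(z,proj(s,[464,370,z]).round(1),end=" ")
al,th=np.radians(130),np.radians(60); q=read_state()["qpos"]
x,Rm=grasp_up(al,th,-1,70,(464,370)); z=Rm.apply([0,0,1])
pre=x-100*z; print("\npre",pre.round(),IK(pre,Rm,q),"g",x.round(),IK(x,Rm,IK(pre,Rm,q)[0]))
show(pre,Rm)
E
```

```text
352 [234 274] 358 [234 239] 364 [234 239] 372 [234 243] 380 [232 245] 386 [233 246] 392 [233 274] 398 [234 274] 404 [235 248] 430 [223 269] 440 [220 270] 
170 [236.5 354.6] 150 [237.7 365.6] 120 [239.4 381.6] 100 [240.5 392. ] 84 [241.4 400. ] 70 [242.2 407. ] 
pre [517. 307. 132.] (array([ 0.22202093,  1.19905037, -0.73872468,  1.42203472, -0.2660449 ,
        1.17569267,  0.57533828]), np.float64(0.0003661997327769058)) g [461. 373.  82.] (array([ 0.1480243 ,  1.25457309, -0.7558196 ,  1.54430101, -0.2843944 ,
        0.96167949,  0.59322489]), np.float64(6.526460189875889e-05))
rows~ 14.6 | [0.065 0.033 0.735] [ 0.577 -0.05  -1.006]  mm [ 19.5   9.8 220.5] deg [ 51.9  -4.5 -90.6]
```

move_arm --rows ".06 .03 .6 .577 -.05 -1 -1;.06 .03 .6 .577 -.05 -1 -1;.06 .03 .6 .577 -.05 -1 -1;.06 .03 .6 .577 -.05 -1 -1;.06 .03 .6 .577 -.05 -1 -1;.06 .03 .6 .577 -.05 -1 -1;.06 .03 .6 .577 -.05 -1 -1;.06 .03 .6 .577 -.05 -1 -1;.06 .03 .6 .577 -.05 -1 -1;.06 .03 .6 .577 -.05 -1 -1;.06 .03 .6 .577 -.05 -1 -1;.06 .03 .6 .577 -.05 -1 -1"

```text
clock: 4.03
eef_pos: [513.7, 282.5, 161.4]
tool_rot: [-2.827, -1.012, 1.719]
force: [0.5, 0.6, -0.6]
width: 85.5
gripper_force: 0.0
```

```bash
cat > go.py <<'E'
from plan2 import *
s=log(); print(s["qpos"].round(2),s["qd"].round(2).max())
x,Rm=grasp_up(np.radians(130),np.radians(60),-1,70,(464,370)); z=Rm.apply([0,0,1])
show(x-90*z,Rm); show(x,Rm)
E
python3 go.py
```

```text
[ 0.33  1.09 -0.77  1.62 -0.37  0.99  0.37] 0.95
rows~ 2.6 | [-0.044  0.053  0.14 ] [ 0.101 -0.007 -0.18 ]  mm [-13.1  16.   41.9] deg [  9.1  -0.6 -16.2]
rows~ 3.2 | [-0.053  0.007  0.436] [ 0.101 -0.007 -0.18 ]  mm [-16.    2.2 130.8] deg [  9.1  -0.6 -16.2]
```

move_arm --rows "0 0 0 0 0 0 -1;0 0 0 0 0 0 -1;0 0 0 0 0 0 -1;0 0 0 0 0 0 -1"

```text
clock: 4.37
eef_pos: [511.0, 283.8, 163.6]
tool_rot: [-2.821, -1.014, 1.709]
force: [-0.4, -0.3, 0.4]
width: 85.4
gripper_force: 0.0
```

```bash
python3 go.py
```

```text
[ 0.33  1.09 -0.77  1.63 -0.38  0.99  0.37] 0.01
rows~ 2.6 | [-0.053  0.061  0.137] [ 0.103 -0.009 -0.183]  mm [-16.   18.3  41. ] deg [  9.3  -0.8 -16.4]
rows~ 3.1 | [-0.064  0.014  0.433] [ 0.103 -0.009 -0.183]  mm [-19.3   4.2 129.8] deg [  9.3  -0.8 -16.4]
```

move_arm --rows "-.053 .061 .137 .103 -.009 -.183 -1;-.053 .061 .137 .103 -.009 -.183 -1;-.053 .061 .137 .103 -.009 -.183 -1;-.055 .05 .2 .103 -.009 -.183 -1;-.058 .04 .26 .103 -.009 -.183 -1;-.06 .03 .32 .103 -.009 -.183 -1;-.062 .022 .38 .103 -.009 -.183 -1;-.064 .014 .433 .103 -.009 -.183 -1;-.064 .014 .433 .103 -.009 -.183 -1;-.064 .014 .433 .103 -.009 -.183 -1"

```text
clock: 5.2
eef_pos: [460.8, 373.7, 82.1]
tool_rot: [3.139, -1.048, 2.274]
force: [1.0, -1.2, 0.4]
width: 85.4
gripper_force: 0.0
```

```bash
python3 go.py; python3 - <<'E'
from h import *
s=get_image("side")["img"]; t=get_image("top")["img"]
o=np.zeros((510,780,3),np.uint8); o[:,:420]=cv2.resize(s[305:475,180:320],None,fx=3,fy=3,interpolation=2); o[:360,420:]=cv2.resize(t[195:285,145:235],None,fx=4,fy=4,interpolation=2)
cv2.imwrite("pics/g1.png",o[:,:,::-1])
E
```

```text
[ 0.16  1.25 -0.81  1.58 -0.25  0.93  0.55] 0.02
rows~ 2.2 | [-0.002 -0.    -0.301] [-0.001 -0.001  0.002]  mm [ -0.7  -0.  -90.2] deg [-0.1 -0.1  0.1]
rows~ 0.0 | [-0.003  0.    -0.001] [-0.001 -0.001  0.002]  mm [-0.8  0.1 -0.2] deg [-0.1 -0.1  0.1]
```

View pics/g1.png

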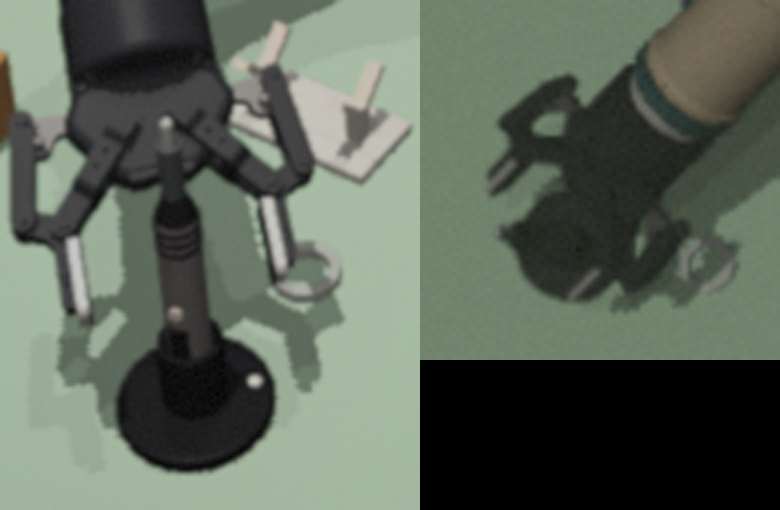

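The fingers straddle the pen: the pads are at (75,275) and (275,235) in the crop and the pen at (180,260), near the middle. I'll close.

move_arm --rows "0 0 0 0 0 0 1;0 0 0 0 0 0 1;0 0 0 0 0 0 1;0 0 0 0 0 0 1;0 0 0 0 0 0 1;0 0 0 0 0 0 1;0 0 0 0 0 0 1;0 0 0 0 0 0 1;0 0 0 0 0 0 1"

```text
clock: 6.05
eef_pos: [461.5, 373.9, 82.1]
tool_rot: [3.135, -1.048, 2.276]
force: [0.1, -1.0, 1.4]
width: 20.7
gripper_force: 58.3
```

```bash
cat > st.py <<'E'
from plan2 import *
s=log(); print(s["clock"],s["qpos"].round(2),s["eef_pos"].round(1),s["tool_rot"].round(3),"F",s["force"].round(2),"M",s["torque"].round(3),s["width"],s["gripper_force"])
E
python3 st.py
```

```text
6.05 [ 0.16  1.25 -0.81  1.58 -0.25  0.93  0.55] [461.5 373.9  82.1] [ 3.135 -1.048  2.276] F [ 0.14 -0.97  1.36] M [-0.719 -0.452  0.114] 20.667675131572555 58.3304625749588
```

move_arm --rows ".03 0 -.017 0 0 0 1;.09 0 -.052 0 0 0 1;.17 0 -.098 0 0 0 1;.26 0 -.15 0 0 0 1;.34 0 -.196 0 0 0 1;.375 0 -.217 0 0 0 1;.375 0 -.217 0 0 0 1;.375 0 -.217 0 0 0 1"

```text
clock: 6.72
eef_pos: [461.4, 373.1, 211.3]
tool_rot: [3.135, -1.046, 2.276]
force: [-0.3, 0.1, -1.1]
width: 20.4
gripper_force: 58.5
```

```bash
python3 st.py; cat > lay.py <<'E'
from plan2 import *
import sys
dz=float(sys.argv[1]); e=np.array([np.cos(-.132),np.sin(-.132),0]); s=read_state()
x,Rm=lay(e,np.radians(60),-1,70.5,(506,159),dz); q,er=IK(x,Rm,s["qpos"]); print(x.round(1),q.round(2),er); show(x,Rm)
a=R.from_euler("xyz",s["tool_rot"]); sl=R.concatenate([a,Rm]); from scipy.spatial.transform import Slerp
Sl=Slerp([0,1],sl); qq=s["qpos"]; c=np.array([*grasp_up(np.radians(130),np.radians(60),-1)[1].inv().apply([0,0,1])])
for f in np.linspace(0,1,6):
    p=s["eef_pos"]*(1-f)+x*f; Rf=Sl(f); qq,er=IK(p,Rf,qq); g=p-Rf.apply([0,0,5]); k=Rf.apply(c); print(f,qq.round(2),er.round(3),"butt",(g-k*70).round(),"tip",(g+k*104).round())
E
python3 lay.py 110
```

```text
6.7167 [ 0.19  1.06 -0.87  1.59 -0.32  1.04  0.45] [461.4 373.1 211.3] [ 3.135 -1.046  2.276] F [-0.3   0.09 -1.11] M [-0.866 -0.793  0.038] 20.447791541922452 58.51388096809387
[508.  158.7 151.3] [-0.33  0.86  0.15  1.49 -0.29  1.32 -1.76] 0.00040543414521342243
rows~ 21.0 | [-0.496 -0.342 -0.46 ] [-0.415 -0.443  1.558]  mm [-148.9 -102.6 -138. ] deg [-37.4 -39.9 140.2]
0.0 [ 0.2   1.08 -0.86  1.57 -0.3   1.06  0.46] 0.0 butt [464. 370. 144.] tip [464. 370. 318.]
0.2 [ 0.18  0.92 -0.69  1.69 -0.41  0.94  0.1 ] 0.0 butt [457. 307. 137.] tip [497. 357. 299.]
0.4 [ 0.07  0.78 -0.48  1.75 -0.44  0.91 -0.33] 0.0 butt [445. 254. 140.] tip [536. 330. 267.]
0.6000000000000001 [-0.09  0.72 -0.23  1.72 -0.4   0.97 -0.82] 0.0 butt [436. 214. 147.] tip [573. 284. 228.]
0.8 [-0.25  0.75 -0.01  1.63 -0.33  1.11 -1.31] 0.0 butt [433. 187. 154.] tip [601. 221. 188.]
1.0 [-0.35  0.86  0.18  1.49 -0.31  1.32 -1.74] 0.0 butt [441. 168. 156.] tip [614. 145. 156.]
```

move_arm --rows "-.05 -.034 -.046 -.04 -.044 .156 1;-.1 -.068 -.09 -.083 -.09 .31 1;-.15 -.1 -.14 -.125 -.133 .467 1;-.2 -.14 -.18 -.166 -.177 .623 1;-.248 -.171 -.23 -.2075 -.2215 .779 1;-.248 -.171 -.23 -.2075 -.2215 .779 1;-.248 -.171 -.23 -.2075 -.2215 .779 1;-.248 -.171 -.23 -.2075 -.2215 .779 1;-.248 -.171 -.23 -.2075 -.2215 .779 1;-.248 -.171 -.23 -.2075 -.2215 .779 1;-.248 -.171 -.23 -.2075 -.2215 .779 1"

```text
clock: 7.63
eef_pos: [483.5, 266.5, 180.5]
tool_rot: [-2.572, -0.217, 0.927]
force: [-0.4, 0.9, -1.8]
width: 20.0
gripper_force: 58.7
```

```bash
python3 lay.py 60|head -3
```

```text
[508.  158.7 101.3] [-0.36  0.93  0.2   1.51 -0.34  1.25 -1.7 ] 0.0002668420439464592
rows~ 10.5 | [-0.29   0.348  0.022] [-0.208 -0.218  0.776]  mm [-86.9 104.4   6.7] deg [-18.7 -19.7  69.8]
0.0 [-0.02  0.74 -0.34  1.75 -0.44  0.93 -0.57] 0.0 butt [438. 233. 143.] tip [555. 310. 247.]
```

move_arm --rows "-.03 .03 0 -.02 -.022 .078 1;-.06 .06 0 -.04 -.044 .155 1;-.09 .1 .002 -.06 -.065 .233 1;-.12 .13 .005 -.083 -.087 .31 1;-.15 .16 .01 -.104 -.109 .388 1;-.17 .2 .01 -.125 -.131 .466 1;-.2 .23 .015 -.146 -.153 .543 1;-.22 .27 .018 -.166 -.174 .62 1;-.26 .31 .02 -.187 -.196 .698 1;-.29 .348 .022 -.208 -.218 .776 1;-.29 .348 .022 -.208 -.218 .776 1;-.29 .348 .022 -.208 -.218 .776 1"

```text
clock: 8.63
eef_pos: [508.7, 158.4, 98.9]
tool_rot: [-3.14, 0.524, -0.129]
force: [0.4, 1.4, -1.4]
width: 20.5
gripper_force: 58.7
```

```bash
python3 st.py; python3 lay.py 60|head -2;  python3 - <<'E'
from h import *
s=get_image("side")["img"]; t=get_image("top")["img"]
o=np.zeros((480,800,3),np.uint8); o[:,:440]=cv2.resize(s[270:390,220:330],None,fx=4,fy=4,interpolation=2); o[:360,440:]=cv2.resize(t[195:285,205:295],None,fx=4,fy=4,interpolation=2)
cv2.imwrite("pics/l1.png",o[:,:,::-1])
E
```

```text
8.6333 [-0.36  0.92  0.22  1.53 -0.35  1.24 -1.68] [508.7 158.4  98.9] [-3.14   0.524 -0.129] F [ 0.43  1.35 -1.37] M [-0.027 -0.603 -0.036] 20.512558076578188 58.73266518115997
[508.  158.7 101.3] [-0.37  0.93  0.22  1.51 -0.35  1.25 -1.69] 8.473288928287716e-06
rows~ 0.1 | [-0.006 -0.001 -0.005] [0.    0.    0.002]  mm [-1.8 -0.2 -1.6] deg [0.  0.  0.1]
```

View pics/l1.png

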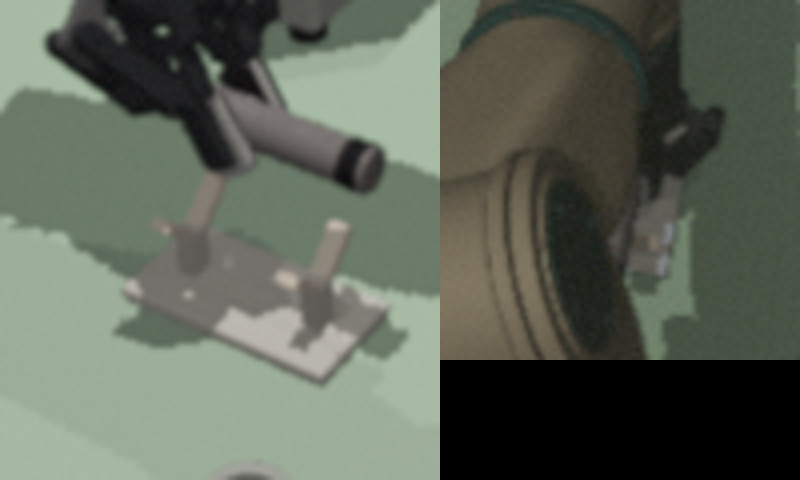

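```bash
python3 - <<'E'
from plan2 import *
d=get_image("side"); e=np.array([np.cos(-.132),np.sin(-.132),0]);p=np.array([-e[1],e[0],0]);c=np.array([506,159,0])
f=lambda P:((proj(d,P)-[220,270])*4).round(0)
for a in(-34,34):
    for b in(22,-22): print("tip",a,b,f(c+a*e+b*p+[0,0,51]))
for a in(-55,55):
    for b in(28,-28): print("base",a,b,f(c+a*e+b*p+[0,0,8]))
s=read_state();g=s["eef_pos"]-R.from_euler("xyz",s["tool_rot"]).apply([0,0,5]); print("grasp",g.round(1),"butt",f(g-70*e),"expected laid",(c+4.5*e).round(1))
E
```

```text
tip -34 22 [290. 267.]
tip -34 -22 [345. 211.]
tip 34 22 [162. 215.]
tip 34 -22 [220. 161.]
base -55 28 [325. 368.]
base -55 -28 [393. 293.]
base 55 28 [123. 280.]
base 55 -28 [195. 212.]
grasp [511.3 158.5 105.6] butt [376. 162.] expected laid [510.5 158.4   0. ]
```

The view shows the pen level above the rest, butt at (370,165) in the crop, with both posts below it and only a few mm of lateral doubt. I'll lower with the force readings as a check.

```bash
sed -i 's/(506,159),dz/(506,float(sys.argv[2])),dz/' lay.py; python3 lay.py 12 161|head -2|tail -1; python3 lay.py 5 161|head -2|tail -1
```

```text
rows~ 1.2 | [ 0.076 -0.005  0.141] [-0.002 -0.001  0.004]  mm [22.9 -1.5 42.2] deg [-0.2 -0.1  0.4]
rows~ 1.3 | [ 0.088 -0.005  0.161] [-0.002 -0.001  0.004]  mm [26.4 -1.5 48.2] deg [-0.2 -0.1  0.4]
```

move_arm --rows ".03 -.002 .05 0 0 0 1;.055 -.005 .1 0 0 0 1;.076 -.006 .141 0 0 0 1;.08 -.006 .148 0 0 0 1;.084 -.006 .155 0 0 0 1;.088 -.006 .161 0 0 0 1;.088 -.006 .161 0 0 0 1"

```text
clock: 9.37
eef_pos: [509.2, 161.1, 47.5]
tool_rot: [-3.135, 0.519, -0.126]
force: [0.0, 0.5, -1.0]
width: 20.5
gripper_force: 58.7
```

```bash
python3 st.py
```

```text
9.3667 [-0.35  0.99  0.2   1.54 -0.36  1.15 -1.66] [509.2 161.1  47.5] [-3.135  0.519 -0.126] F [ 0.04  0.46 -1.05] M [-0.078 -0.594 -0.016] 20.465410339942956 58.71849596500397
```

move_arm --rows ".0033 0 .0058 0 0 0 1;.0066 0 .0116 0 0 0 1;.0066 0 .0116 0 0 0 1"

```text
clock: 9.62
eef_pos: [508.9, 161.2, 43.2]
tool_rot: [-3.135, 0.52, -0.126]
force: [-0.6, -0.0, -1.2]
width: 20.1
gripper_force: 58.7
```

move_arm --rows ".0017 0 .0029 0 0 0 1;.0017 0 .0029 0 0 0 1"

```text
clock: 9.78
eef_pos: [508.9, 161.1, 42.3]
tool_rot: [-3.135, 0.52, -0.126]
force: [0.6, -0.5, -0.3]
width: 20.1
gripper_force: 58.8
```

move_arm --rows ".0017 0 .0029 0 0 0 1;.0017 0 .0029 0 0 0 1"

```text
clock: 9.95
eef_pos: [508.8, 160.8, 41.7]
tool_rot: [-3.136, 0.52, -0.127]
force: [-0.2, -1.4, 4.0]
width: 20.6
gripper_force: 59.2
```

move_arm --rows ".0008 0 .0015 0 0 0 1;.0008 0 .0015 0 0 0 -1;.0008 0 .0015 0 0 0 -1;.0008 0 .0015 0 0 0 -1;.0008 0 .0015 0 0 0 -1;.0008 0 .0015 0 0 0 -1;.0008 0 .0015 0 0 0 -1;.0008 0 .0015 0 0 0 -1"

```text
clock: 10.62
eef_pos: [508.8, 161.3, 40.6]
tool_rot: [-3.135, 0.52, -0.126]
force: [0.8, -0.8, 0.2]
width: 85.4
gripper_force: 0.0
```

```bash
python3 st.py
```

```text
10.6167 [-0.35  1.    0.2   1.54 -0.37  1.15 -1.66] [508.8 161.3  40.6] [-3.135  0.52  -0.126] F [ 0.78 -0.79  0.21] M [-0.046 -0.501 -0.033] 85.39971665543625 0.0
```

```bash
cat > re.py <<'E'
from plan2 import *
import sys
e=np.array([np.cos(-.128),np.sin(-.128),0]); s=read_state()
x,Rm=regrip(e,0.,-1,66,(506.8,161),float(sys.argv[1])); q,er=IK(x,Rm,s["qpos"]); print(x.round(1),q.round(2),er); show(x,Rm)
E
python3 re.py 70; python3 re.py 0
```

```text
Traceback (most recent call last):
  File "re.py", line 1, in <module>
    from plan2 import *
  File "plan2.py", line 1, in <module>
    import plan
  File "plan.py", line 1, in <module>
    from kin import *
  File "kin.py", line 1, in <module>
    from h import *
  File "h.py", line 1, in <module>
    import numpy as np, cv2
  File "re.py", line 3, in <module>
    e=np.array([np.cos(-.128),np.sin(-.128),0]); s=read_state()
NameError: name 'np' is not defined
Traceback (most recent call last):
  File "re.py", line 1, in <module>
    from plan2 import *
  File "plan2.py", line 1, in <module>
    import plan
  File "plan.py", line 1, in <module>
    from kin import *
  File "kin.py", line 1, in <module>
    from h import *
  File "h.py", line 1, in <module>
    import numpy as np, cv2
  File "re.py", line 3, in <module>
    e=np.array([np.cos(-.128),np.sin(-.128),0]); s=read_state()
NameError: name 'np' is not defined
```

```bash
mv re.py rgp.py; rm -f __pycache__/re.*; python3 rgp.py 70; python3 rgp.py 0
```

```text
[506.8 161.  110.6] [-0.56  0.68  0.29  1.95 -0.35  0.55 -1.73] 0.00021642098102967608
rows~ 4.2 | [-0.122  0.001 -0.199] [-0.004  0.331  0.   ]  mm [-36.5   0.2 -59.8] deg [-0.3 29.8  0. ]
[506.8 161.   40.6] [-0.51  0.8   0.22  1.97 -0.41  0.41 -1.68] 0.0002534716370294553
rows~ 4.2 | [-0.006  0.002  0.003] [-0.004  0.331  0.   ]  mm [-1.7  0.6  1. ] deg [-0.3 29.8  0. ]
```

move_arm --rows "0 0 -.04 0 0 0 -1;0 0 -.1 0 0 0 -1;0 0 -.2 0 0 0 -1;0 0 -.28 0 0 0 -1;0 0 -.28 0 0 0 -1"

```text
clock: 11.03
eef_pos: [554.8, 154.9, 117.2]
tool_rot: [-3.133, 0.511, -0.126]
force: [1.5, -1.0, -0.5]
width: 85.1
gripper_force: 0.0
```

```bash
python3 rgp.py 60; python3 - <<'E'
from h import *
s=get_image("side")["img"]; t=get_image("top")["img"]
o=np.zeros((480,800,3),np.uint8); o[:,:440]=cv2.resize(s[270:390,220:330],None,fx=4,fy=4,interpolation=2); o[:360,440:]=cv2.resize(t[195:285,205:295],None,fx=4,fy=4,interpolation=2)
cv2.imwrite("pics/l2.png",o[:,:,::-1])
E
```

```text
[506.8 161.  100.6] [-0.54  0.7   0.27  1.96 -0.34  0.53 -1.74] 0.0002875947177624761
rows~ 4.1 | [-0.114  0.001  0.127] [-0.005  0.325 -0.   ]  mm [-34.1   0.3  38.1] deg [-0.5 29.3 -0. ]
```

View pics/l2.png

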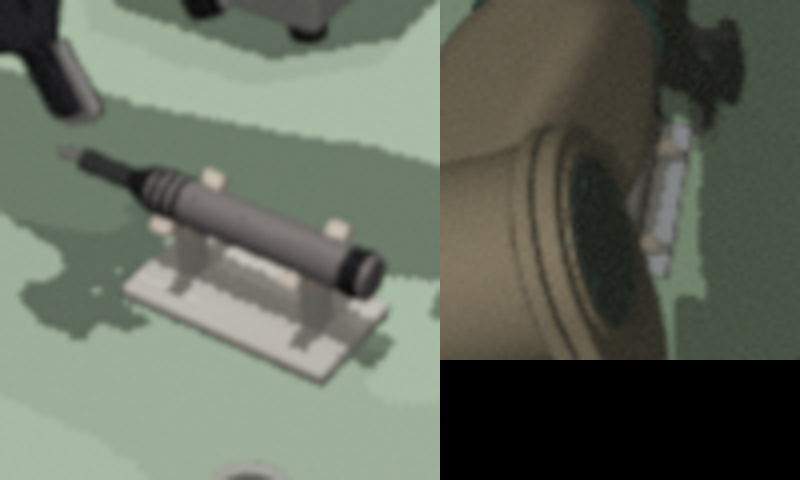

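The pen lies in both Vs, grey body on both posts, nozzle away from the robot. I'll regrip from straight above.

move_arm --rows "-.03 0 0 0 .08 0 -1;-.06 0 .03 0 .16 0 -1;-.09 0 .07 0 .24 0 -1;-.114 .001 .11 -.004 .325 0 -1;-.114 .001 .127 -.004 .325 0 -1;-.114 .001 .127 -.004 .325 0 -1;-.114 .001 .127 -.004 .325 0 -1"

```text
clock: 11.72
eef_pos: [500.2, 161.9, 96.9]
tool_rot: [3.14, 0.013, -0.126]
force: [0.6, -0.3, -1.4]
width: 85.2
gripper_force: 0.0
```

```bash
python3 rgp.py 0
```

```text
[506.8 161.   40.6] [-0.51  0.8   0.21  1.97 -0.39  0.41 -1.69] 3.877095584849852e-05
rows~ 1.4 | [0.025 0.    0.187] [0.001 0.008 0.001]  mm [ 7.4  0.  56.2] deg [0.1 0.7 0.1]
```

move_arm --rows ".02 0 .05 0 .008 0 -1;.025 0 .1 0 .008 0 -1;.025 0 .15 0 .008 0 -1;.025 0 .187 0 .008 0 -1;.025 0 .187 0 .008 0 -1;.025 0 .187 0 .008 0 -1"

```text
clock: 12.22
eef_pos: [509.4, 160.0, 40.6]
tool_rot: [3.141, -0.002, -0.129]
force: [-0.3, 0.5, 0.3]
width: 85.4
gripper_force: 0.0
```

```bash
python3 rgp.py 0
```

```text
[506.8 161.   40.6] [-0.51  0.8   0.21  1.97 -0.4   0.41 -1.69] 1.0458529978119533e-05
rows~ 0.1 | [-0.009 -0.002  0.   ] [ 0.001 -0.001 -0.001]  mm [-2.7 -0.7  0. ] deg [ 0.1 -0.1 -0.1]
```

move_arm --rows "-.008 -.002 0 0 0 0 -1;-.008 -.002 0 0 0 0 1;-.008 -.002 0 0 0 0 1;-.008 -.002 0 0 0 0 1;-.008 -.002 0 0 0 0 1;-.008 -.002 0 0 0 0 1;-.008 -.002 0 0 0 0 1;-.008 -.002 0 0 0 0 1;-.008 -.002 0 0 0 0 1"

```text
clock: 12.97
eef_pos: [506.6, 160.2, 41.9]
tool_rot: [3.14, -0.003, -0.129]
force: [-0.7, -3.5, 5.4]
width: 20.4
gripper_force: 58.3
```

```bash
python3 st.py
```

```text
12.9667 [-0.5   0.79  0.21  2.   -0.4   0.39 -1.68] [506.6 160.2  41.9] [ 3.14e+00 -3.00e-03 -1.29e-01] F [-0.66 -3.47  5.37] M [-0.629  0.19  -0.067] 20.43716540920267 58.32491755485535
```

move_arm --rows "0 0 -.03 0 0 0 1;0 0 -.1 0 0 0 1;0 0 -.2 0 0 0 1;0 0 -.3 0 0 0 1;0 0 -.38 0 0 0 1;0 0 -.44 0 0 0 1;0 0 -.5 0 0 0 1;0 0 -.5 0 0 0 1"

```text
clock: 13.63
eef_pos: [508.0, 162.4, 195.1]
tool_rot: [-3.139, -0.009, -0.128]
force: [0.9, 0.2, -1.2]
width: 20.0
gripper_force: 58.6
```

```bash
cat > sw.py <<'E'
from plan2 import *
HD,EL,SP=-.113-.393,np.radians(50),65.8
D=np.array([np.cos(EL)*np.cos(HD),np.cos(EL)*np.sin(HD),-np.sin(EL)])
def tgt(ball,c): return sweep(np.asarray(ball),HD,EL,0.,-1,SP,c)
def tip(s=None):
    s=s or read_state(); Rm=R.from_euler("xyz",s["tool_rot"]); xl=tgt(S0,0)[1].inv().apply(D); return s["eef_pos"]+Rm.apply([0,0,-5])+Rm.apply(xl)*(172-SP),Rm.apply(xl)
if __name__=="__main__":
    s=read_state(); print(s["qpos"].round(2),"tip",tip(s)[0].round(1)); x,Rm=tgt(S0,-60); q,er=IK(x,Rm,s["qpos"]); print(x.round(1),q.round(2),er); show(x,Rm)
    from scipy.spatial.transform import Slerp
    Sl=Slerp([0,1],R.concatenate([R.from_euler("xyz",s["tool_rot"]),Rm])); qq=s["qpos"]; xl=tgt(S0,0)[1].inv().apply(D)
    for f in np.linspace(0,1,6):
        p=s["eef_pos"]*(1-f)+x*f; qq,er=IK(p,Sl(f),qq); k=Sl(f).apply(xl);g=p-Sl(f).apply([0,0,5]); print(qq.round(2),er.round(3),"tip",(g+106*k).round(),"butt",(g-66*k).round())
E
python3 st.py; python3 sw.py
```

```text
13.6333 [-0.61  0.55  0.37  1.91 -0.29  0.72 -1.77] [508.  162.4 195.1] [-3.139 -0.009 -0.128] F [ 0.92  0.19 -1.21] M [ 0.051 -0.025  0.048] 20.001749815869353 58.63002598285675
[-0.61  0.55  0.37  1.91 -0.29  0.72 -1.77] tip [613.3 148.8 201. ]
[442.2 -88.3 227.1] [ 0.07  0.89  0.36  1.46 -0.34  1.73 -1.54] 0.00028220298091375
rows~ 7.6 | [-0.11   0.856 -0.11 ] [ 0.102 -0.554  0.227]  mm [-33.  256.9 -33.1] deg [  9.2 -49.9  20.4]
[-0.62  0.55  0.37  1.9  -0.29  0.73 -1.78] 0.0 tip [613. 149. 201.] butt [442. 171. 199.]
[-0.45  0.58  0.35  1.84 -0.34  0.93 -1.69] 0.0 tip [598.  92. 189.] butt [432. 125. 217.]
[-0.31  0.63  0.35  1.76 -0.37  1.14 -1.62] 0.0 tip [580.  36. 177.] butt [423.  78. 235.]
[-0.18  0.71  0.36  1.67 -0.37  1.34 -1.57] 0.0 tip [558. -19. 166.] butt [417.  30. 251.]
[-0.05  0.8   0.37  1.57 -0.36  1.54 -1.54] 0.0 tip [533. -72. 156.] butt [412. -19. 267.]
[ 0.06  0.89  0.38  1.46 -0.34  1.73 -1.53] 0.0 tip [ 505. -123.  149.] butt [408. -70. 281.]
```

move_arm --rows "-.011 .086 -.03 .01 -.055 .023 1;-.022 .17 -.05 .02 -.11 .045 1;-.033 .257 -.07 .03 -.166 .068 1;-.044 .342 -.09 .04 -.222 .09 1;-.055 .428 -.1 .05 -.277 .113 1;-.066 .514 -.11 .06 -.332 .136 1;-.077 .6 -.11 .07 -.388 .159 1;-.088 .685 -.11 .08 -.443 .18 1;-.1 .77 -.11 .09 -.5 .204 1;-.11 .856 -.11 .102 -.554 .227 1;-.11 .856 -.11 .102 -.554 .227 1;-.11 .856 -.11 .102 -.554 .227 1"

```text
clock: 14.63
eef_pos: [439.8, -91.0, 222.2]
tool_rot: [3.129, 0.879, -0.521]
force: [-0.6, 1.1, -1.0]
width: 20.5
gripper_force: 58.8
```

```bash
cat >> sw.py <<'E'
def near(c,out,up,ball=None):
    """move to: ball at S0 shifted outwards (lid -x) and up"""
    b=(S0 if ball is None else ball)+np.array([-np.cos(LID[2]),-np.sin(LID[2]),0])*out+[0,0,up]; show(*tgt(b,c))
def favg(n=8):
    F=[]
    for _ in range(n): get_image("side"); F.append(read_state()["force"])
    F=np.array(F); return F.mean(0).round(2),(F.std(0)/n**.5).round(2)
E
python3 - <<'E'
from sw import *
s=read_state(); print(s["qpos"].round(2),tip(s)[0].round(1),S0.round(1)); near(0,6,25); print(favg(10))
E
```

```text
[ 0.07  0.89  0.37  1.48 -0.33  1.72 -1.52] [ 501.9 -126.6  143.6] [ 539.  -141.9  103. ]
rows~ 0.9 | [ 0.113 -0.005 -0.053] [ 0.001  0.004 -0.006]  mm [ 33.9  -1.6 -15.8] deg [ 0.1  0.4 -0.5]
(array([-0.19,  0.23, -0.95]), array([0.23, 0.18, 0.17]))
```

move_arm --rows ".05 -.002 -.025 0 .004 -.006 1;.1 -.005 -.05 .001 .004 -.006 1;.113 -.005 -.053 .001 .004 -.006 1;.113 -.005 -.053 .001 .004 -.006 1;.113 -.005 -.053 .001 .004 -.006 1"

```text
clock: 15.55
eef_pos: [470.3, -103.8, 208.5]
tool_rot: [-3.138, 0.872, -0.499]
force: [0.3, 0.1, -1.1]
width: 20.6
gripper_force: 58.8
```

```bash
python3 - <<'E'
from sw import *
s=read_state(); print(tip(s)[0].round(1),tip(s)[1].round(3),D.round(3)); near(0,6,10)
a=get_image("side");b=get_image("top"); tp=tip()[0]
for d in(a,b): print("tip",proj(d,tp).round(1),"S0",proj(d,S0).round(1))
o=np.zeros((480,800,3),np.uint8)
for i,d in enumerate((a,b)):
    u,v=(proj(d,S0)).astype(int); o[:,i*400:i*400+400]=cv2.resize(d["img"][v-30:v+30,u-25:u+25],(400,480),interpolation=2); print(u-25,v-30)
cv2.imwrite("pics/s0.png",o[:,:,::-1])
E
```

```text
[ 533.7 -138.4  130.4] [ 0.565 -0.308 -0.765] [ 0.562 -0.312 -0.766]
rows~ 0.4 | [0.046 0.008 0.035] [ 0.001 -0.001  0.003]  mm [13.9  2.3 10.4] deg [ 0.1 -0.1  0.3]
tip [333.8 208.1] S0 [332.1 218.3]
tip [362.1 232.4] S0 [362.7 231.5]
307 188
337 201
```

View pics/s0.png

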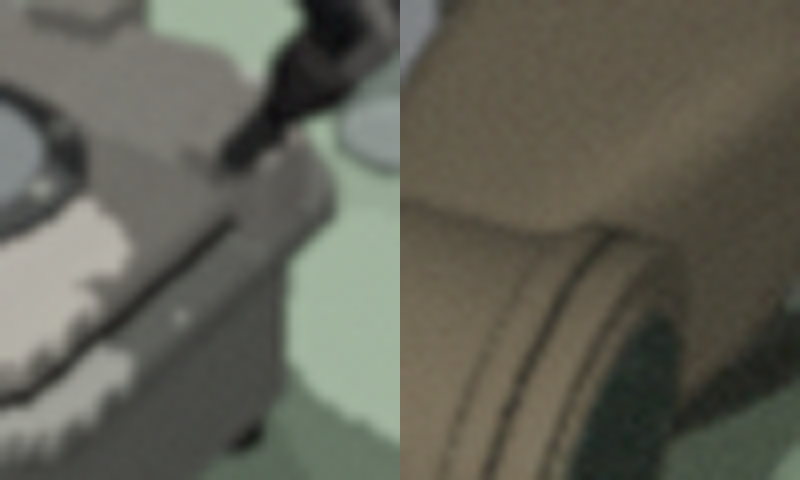

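The side view shows the pen end in shade at crop (225,165), above the ledge just left of the front clamp. That agrees with the predicted tip at (214,161). The top view is blocked by the arm, so I'll touch down by force.

```bash
cat > ax.py <<'E'
from sw import *
Rm=R.from_euler("xyz",read_state()["tool_rot"]); c,s=np.cos(LID[2]),np.sin(LID[2]); L=np.array([[c,-s,0],[s,c,0],[0,0,1]])
for n,v in(("down",[0,0,-1]),("in",[1,0,0]),("along",[0,1,0]),("slin",[.7071,-.7071,0]),("slal",[.7071,.7071,0])): print(n,"per mm",(Rm.inv().apply(L@v)/300*1000).round(3),"e-3")
E
python3 ax.py; python3 -c "
from sw import *
near(0,6,4)"
```

```text
down per mm [2.55  0.008 2.147] e-3
in per mm [ 1.99  -1.261 -2.358] e-3
along per mm [-0.807 -3.085  0.97 ] e-3
slin per mm [ 1.977  1.29  -2.353] e-3
slal per mm [ 0.837 -3.074 -0.982] e-3
rows~ 0.6 | [0.063 0.008 0.049] [ 0.001 -0.001  0.003]  mm [18.8  2.5 14.6] deg [ 0.1 -0.1  0.3]
```

move_arm --rows ".02 .003 .016 0 -.001 .003 1;.04 .006 .032 0 -.001 .003 1;.055 .008 .043 0 -.001 .003 1;.063 .008 .049 0 -.001 .003 1;.063 .008 .049 0 -.001 .003 1;.063 .008 .049 0 -.001 .003 1"

```text
clock: 16.15
eef_pos: [470.4, -106.5, 184.3]
tool_rot: [3.139, 0.873, -0.506]
force: [0.0, 1.5, -0.3]
width: 20.0
gripper_force: 58.8
```

```bash
cat > f.py <<'E'
from sw import *
import sys
n=int(sys.argv[1]) if len(sys.argv)>1 else 10
f,e=favg(n); s=read_state(); c,sn=np.cos(LID[2]),np.sin(LID[2]); L=np.array([[c,-sn,0],[sn,c,0],[0,0,1]])
b=L.T@(tip(s)[0]-[LID[0],LID[1],100]); print(round(s["clock"],2),"F lid-frame",(L.T@f).round(2),"+-",e,"tip lid",b.round(2))
E
python3 f.py 10
```

```text
16.65 F lid-frame [ 0.23 -0.06 -1.  ] +- [0.16 0.15 0.15] tip lid [-93.37 -18.22   6.51]
```

move_arm --rows ".005 0 .0043 0 0 0 1;.0102 0 .0086 0 0 0 1;.0102 0 .0086 0 0 0 1"

```text
clock: 16.9
eef_pos: [470.4, -106.5, 180.3]
tool_rot: [3.14, 0.873, -0.506]
force: [-0.5, 0.4, 2.5]
width: 20.2
gripper_force: 58.9
```

```bash
python3 f.py 10
```

```text
17.4 F lid-frame [0.03 0.08 0.53] +- [0.14 0.17 0.12] tip lid [-93.4  -18.26   2.46]
```

move_arm --rows ".005 0 .0043 0 0 0 1;.005 0 .0043 0 0 0 1;.005 0 .0043 0 0 0 1"

```text
clock: 17.65
eef_pos: [470.5, -106.6, 178.6]
tool_rot: [3.14, 0.872, -0.506]
force: [-0.4, 0.6, 2.0]
width: 20.3
gripper_force: 59.0
```

```bash
python3 f.py 10
```

```text
18.15 F lid-frame [ 0.08 -0.1   1.81] +- [0.13 0.17 0.16] tip lid [-93.43 -18.26   0.44]
```

move_arm --rows "-.003 0 -.0026 0 0 0 1;0 -.0016 -.0054 0 0 0 1;.002 -.0032 -.0085 0 0 0 1;.0049 -.005 -.012 0 0 0 1;.0049 -.005 -.012 0 0 0 1"

```text
clock: 18.57
eef_pos: [474.5, -106.9, 179.6]
tool_rot: [3.14, 0.873, -0.506]
force: [-0.6, -0.3, -0.0]
width: 20.4
gripper_force: 58.9
```

```bash
python3 f.py 10
```

```text
19.07 F lid-frame [-0.7   0.26  1.15] +- [0.14 0.14 0.16] tip lid [-89.41 -18.12   1.63]
```

move_arm --rows ".002 -.0013 -.0024 0 0 0 1;.004 -.0025 -.0047 0 0 0 1;.004 -.0025 -.0047 0 0 0 1"

```text
clock: 19.32
eef_pos: [476.6, -107.3, 179.6]
tool_rot: [3.14, 0.872, -0.506]
force: [-1.3, 1.1, 0.9]
width: 20.4
gripper_force: 58.9
```

```bash
python3 f.py 10
```

```text
19.82 F lid-frame [-0.83  0.02  0.97] +- [0.11 0.11 0.09] tip lid [-87.44 -18.27   1.59]
```

move_arm --rows ".0015 -.001 -.0018 0 0 0 1;.003 -.0019 -.0035 0 0 0 1;.003 -.0019 -.0035 0 0 0 1"

```text
clock: 20.07
eef_pos: [478.0, -107.5, 179.6]
tool_rot: [3.14, 0.872, -0.506]
force: [-1.1, 0.2, 1.2]
width: 20.3
gripper_force: 58.9
```

```bash
python3 f.py 10
```

```text
20.57 F lid-frame [-1.15  0.16  0.79] +- [0.14 0.2  0.14] tip lid [-85.94 -18.3    1.6 ]
```

move_arm --rows ".0015 -.001 -.0018 0 0 0 1;.002 -.0013 -.0024 0 0 0 1;.002 -.0013 -.0024 0 0 0 1"

```text
clock: 20.82
eef_pos: [478.8, -107.7, 179.7]
tool_rot: [3.139, 0.872, -0.507]
force: [-1.8, -0.4, 0.7]
width: 20.4
gripper_force: 58.9
```

```bash
python3 f.py 10
```

```text
21.32 F lid-frame [-1.72 -0.77  0.66] +- [0.11 0.14 0.21] tip lid [-85.01 -18.4    1.57]
```

Contact on both the ledge and the lid is confirmed at seam0, about 2.3 N along the nozzle. Starting the pass at about 22 mm/s.

move_arm --rows "-.0015 -.0056 .0018 0 0 0 1;-.0029 -.0111 .0035 0 0 0 1;-.0044 -.0167 .0052 0 0 0 1;-.0058 -.0222 .007 0 0 0 1;-.0073 -.0278 .0087 0 0 0 1;-.0087 -.0333 .0105 0 0 0 1;-.0102 -.0389 .0122 0 0 0 1;-.0116 -.0444 .014 0 0 0 1;-.0131 -.05 .0157 0 0 0 1;-.0145 -.0555 .0175 0 0 0 1;-.016 -.0611 .0192 0 0 0 1;-.0174 -.0666 .021 0 0 0 1"

```text
clock: 22.32
eef_pos: [481.4, -85.9, 179.6]
tool_rot: [3.14, 0.872, -0.506]
force: [-3.4, -3.1, 0.5]
width: 20.0
gripper_force: 59.5
```

```bash
python3 f.py 5
```

```text
22.57 F lid-frame [-2.14 -1.11  0.8 ] +- [0.21 0.28 0.28] tip lid [-84.73   4.     1.51]
```

move_arm --rows "-.0015 -.0055 .0018 0 0 0 1;-.003 -.011 .0037 0 0 0 1;-.0046 -.0165 .0055 0 0 0 1;-.0061 -.022 .0073 0 0 0 1;-.0076 -.0275 .0091 0 0 0 1;-.0091 -.033 .011 0 0 0 1;-.0106 -.0386 .0128 0 0 0 1;-.0121 -.0441 .0146 0 0 0 1;-.0137 -.0496 .0164 0 0 0 1;-.0152 -.0551 .0183 0 0 0 1;-.0167 -.0606 .0201 0 0 0 1;-.0182 -.0661 .0219 0 0 0 1"

```text
clock: 23.57
eef_pos: [483.6, -64.4, 179.5]
tool_rot: [3.14, 0.872, -0.506]
force: [-1.9, -2.1, 1.1]
width: 20.3
gripper_force: 59.4
```

```bash
python3 f.py 5
```

```text
23.82 F lid-frame [-1.73 -0.15  0.74] +- [0.2  0.34 0.07] tip lid [-85.    25.77   1.46]
```

Steady at H about 1.7 N and N about 1.75 N. Continuing straight along the edge.

move_arm --rows "-.0015 -.0056 .0018 0 0 0 1;-.0029 -.0111 .0035 0 0 0 1;-.0044 -.0167 .0052 0 0 0 1;-.0058 -.0222 .007 0 0 0 1;-.0073 -.0278 .0087 0 0 0 1;-.0087 -.0333 .0105 0 0 0 1;-.0102 -.0389 .0122 0 0 0 1;-.0116 -.0444 .014 0 0 0 1;-.0131 -.05 .0157 0 0 0 1;-.0145 -.0555 .0175 0 0 0 1;-.016 -.0611 .0192 0 0 0 1;-.0174 -.0666 .021 0 0 0 1"

```text
clock: 24.82
eef_pos: [486.0, -43.0, 179.5]
tool_rot: [3.14, 0.872, -0.506]
force: [-3.1, -2.6, 0.1]
width: 20.5
gripper_force: 59.4
```

```bash
python3 f.py 5
```

```text
25.07 F lid-frame [-1.82 -1.19  0.57] +- [0.26 0.26 0.08] tip lid [-84.99  47.25   1.38]
```

move_arm --rows "-.0015 -.0058 .0018 0 0 0 1;-.003 -.0117 .0037 0 0 0 1;-.0046 -.0175 .0055 0 0 0 1;-.0061 -.0234 .0074 0 0 0 1;-.0077 -.0292 .0092 0 0 0 1;-.0092 -.0351 .011 0 0 0 1;-.0107 -.041 .0129 0 0 0 1;-.0123 -.0468 .0147 0 0 0 1;-.0138 -.0527 .0166 0 0 0 1;-.0153 -.0585 .0184 0 0 0 1;-.0168 -.0643 .0202 0 0 0 1;-.0184 -.0702 .022 0 0 0 1"

```text
clock: 26.07
eef_pos: [488.7, -20.4, 179.4]
tool_rot: [3.14, 0.872, -0.506]
force: [-1.6, -1.8, 1.9]
width: 20.3
gripper_force: 59.3
```

```bash
python3 f.py 5; python3 ax.py
```

```text
26.32 F lid-frame [-1.55  0.39  1.23] +- [0.31 0.42 0.21] tip lid [-84.78  70.49   1.35]
down per mm [2.552 0.003 2.144] e-3
in per mm [ 1.983 -1.269 -2.359] e-3
along per mm [-0.814 -3.082  0.974] e-3
slin per mm [ 1.978  1.282 -2.357] e-3
slal per mm [ 0.827 -3.077 -0.979] e-3
```

move_arm --rows ".0015 -.0055 -.0018 0 0 0 1;.0032 -.011 -.0037 0 0 0 1;.0047 -.0165 -.0055 0 0 0 1;.0063 -.0219 -.0074 0 0 0 1;.0078 -.0274 -.0092 0 0 0 1;.0093 -.0329 -.011 0 0 0 1;.0108 -.0385 -.0127 0 0 0 1;.0123 -.044 -.0145 0 0 0 1"

```text
clock: 26.98
eef_pos: [500.2, -11.6, 179.4]
tool_rot: [3.14, 0.872, -0.506]
force: [-2.7, 0.1, 0.4]
width: 19.9
gripper_force: 58.9
```

```bash
sed -i 's/print(round/fl=L.T@f; h=np.array([.7071,-.7071]); q=b[:2]-[-88,71.24]; print("slant: Fn",round(float(fl[:2]@h),2),"tip normal",round(float(q@h),2),"along",round(float(q@[.7071,.7071]),2)); print(round/' f.py; python3 f.py 8
```

```text
slant: Fn -2.47 tip normal 3.49 along 15.38
27.38 F lid-frame [-2.24  1.25  0.37] +- [0.21 0.16 0.2 ] tip lid [-74.66  79.64   1.29]
```

move_arm --rows ".0014 -.0055 -.0016 0 0 0 1;.0027 -.011 -.0032 0 0 0 1;.0041 -.0165 -.0048 0 0 0 1;.0054 -.022 -.0065 0 0 0 1;.0068 -.0275 -.0081 0 0 0 1;.0082 -.033 -.0097 0 0 0 1;.0095 -.0385 -.0113 0 0 0 1;.0109 -.044 -.0129 0 0 0 1;.0122 -.0495 -.0146 0 0 0 1;.0136 -.055 -.0162 0 0 0 1;.0149 -.0605 -.0178 0 0 0 1;.0163 -.066 -.0194 0 0 0 1"

```text
clock: 28.38
eef_pos: [516.5, 2.0, 179.3]
tool_rot: [3.14, 0.872, -0.506]
force: [-2.3, 0.6, 1.7]
width: 20.0
gripper_force: 58.8
```

```bash
python3 f.py 6
```

```text
slant: Fn -1.89 tip normal 2.88 along 36.81
28.68 F lid-frame [-1.58  1.09  1.13] +- [0.3  0.18 0.14] tip lid [-59.94  95.23   1.32]
```

move_arm --rows ".0014 -.0053 -.0017 0 0 0 1;.0028 -.0106 -.0034 0 0 0 1;.0043 -.0159 -.0051 0 0 0 1;.0057 -.0212 -.0068 0 0 0 1;.0071 -.0265 -.0085 0 0 0 1;.0085 -.0318 -.0101 0 0 0 1;.01 -.0372 -.0118 0 0 0 1;.0114 -.0425 -.0135 0 0 0 1;.0128 -.0478 -.0152 0 0 0 1;.0142 -.0531 -.0169 0 0 0 1;.0157 -.0584 -.0186 0 0 0 1;.0171 -.0637 -.0203 0 0 0 1;"

```text
clock: 29.68
eef_pos: [532.6, 14.8, 179.3]
tool_rot: [3.14, 0.872, -0.506]
force: [-2.2, 0.9, 0.2]
width: 20.5
gripper_force: 58.8
```

```bash
python3 f.py 6
```

```text
slant: Fn -2.17 tip normal 2.89 along 57.47
29.98 F lid-frame [-1.7   1.37  1.05] +- [0.14 0.15 0.17] tip lid [-45.32 109.84   1.26]
```

Contact held to the end of the slant. Lifting off along the pen axis.

move_arm --rows "-.02 0 0 0 0 0 1;-.08 0 0 0 0 0 1;-.18 0 0 0 0 0 1;-.28 0 0 0 0 0 1;-.28 0 0 0 0 0 1"

```text
clock: 30.4
eef_pos: [484.5, 42.1, 247.8]
tool_rot: [-3.139, 0.869, -0.501]
force: [0.4, 0.5, -0.6]
width: 20.1
gripper_force: 58.8
```

```bash
cat > back.py <<'E'
from plan2 import *
import sys
e=np.array([np.cos(-.129),np.sin(-.129),0]); s=read_state(); print(s["force"].round(1),s["qpos"].round(2))
x,Rm=regrip(e,0.,-1,66,(506.6,160.6),0); x[2]=float(sys.argv[1]); q,er=IK(x,Rm,s["qpos"]); print(x.round(1),q.round(2),er); show(x,Rm)
E
python3 back.py 200
```

```text
[ 0.4  0.5 -0.6] [-0.1   0.87  0.33  1.42 -0.46  1.76 -1.71]
[506.6 160.6 200. ] [-0.6   0.54  0.34  1.89 -0.26  0.75 -1.81] 0.000337972874424612
rows~ 7.5 | [ 0.041 -0.381  0.2  ] [-0.105  0.546 -0.223]  mm [  12.2 -114.4   59.9] deg [ -9.4  49.2 -20. ]
```

move_arm --rows ".004 -.04 .02 -.01 .055 -.022 1;.008 -.08 .03 -.02 .11 -.045 1;.012 -.12 .04 -.03 .164 -.067 1;.016 -.16 .05 -.04 .22 -.09 1;.02 -.2 .07 -.05 .275 -.112 1;.025 -.24 .09 -.06 .33 -.134 1;.03 -.28 .12 -.07 .384 -.156 1;.035 -.32 .15 -.08 .44 -.178 1;.04 -.36 .18 -.095 .495 -.2 1;.041 -.381 .2 -.105 .546 -.223 1;.041 -.381 .2 -.105 .546 -.223 1;.041 -.381 .2 -.105 .546 -.223 1"

```text
clock: 31.4
eef_pos: [506.6, 160.0, 195.6]
tool_rot: [3.14, 0.005, -0.128]
force: [0.4, -0.0, -1.3]
width: 20.2
gripper_force: 58.8
```

```bash
python3 back.py 60;python3 back.py 48
```

```text
[ 0.4 -0.  -1.3] [-0.62  0.56  0.39  1.9  -0.3   0.74 -1.75]
[506.6 160.6  60. ] [-0.52  0.77  0.24  1.97 -0.4   0.45 -1.69] 0.00011594086482040476
rows~ 3.3 | [ 0.002 -0.003  0.452] [0.001 0.003 0.001]  mm [  0.7  -0.9 135.6] deg [0.1 0.3 0.1]
[ 0.4 -0.  -1.3] [-0.62  0.56  0.39  1.9  -0.3   0.74 -1.75]
[506.6 160.6  48. ] [-0.51  0.79  0.23  1.97 -0.4   0.42 -1.69] 0.00012717917728444003
rows~ 3.5 | [ 0.003 -0.003  0.492] [0.001 0.003 0.001]  mm [  0.8  -0.9 147.6] deg [0.1 0.3 0.1]
```

move_arm --rows ".001 -.001 .1 0 .003 0 1;.002 -.002 .2 0 .003 0 1;.002 -.003 .3 0 .003 0 1;.002 -.003 .38 0 .003 0 1;.003 -.003 .43 0 .003 0 1;.003 -.003 .46 0 .003 0 1;.003 -.003 .48 0 .003 0 1;.003 -.003 .492 0 .003 0 1;.003 -.003 .492 0 .003 0 1;.003 -.003 .492 0 .003 0 1"

```text
clock: 32.23
eef_pos: [508.3, 159.7, 48.5]
tool_rot: [3.14, -0.001, -0.13]
force: [0.7, -0.3, -1.2]
width: 20.3
gripper_force: 58.8
```

```bash
python3 back.py 41
```

```text
[ 0.7 -0.3 -1.2] [-0.51  0.78  0.24  1.99 -0.43  0.41 -1.65]
[506.6 160.6  41. ] [-0.52  0.8   0.23  1.97 -0.43  0.41 -1.66] 5.1684857116393575e-06
rows~ 0.2 | [-0.006 -0.002  0.025] [ 0.001 -0.001 -0.001]  mm [-1.8 -0.7  7.5] deg [ 0.1 -0.1 -0.1]
```

Free above the V, so I'll ease down.

move_arm --rows "-.003 -.002 .01 0 0 0 1;-.006 -.002 .018 0 0 0 1;-.006 -.002 .021 0 0 0 1;-.006 -.002 .0225 0 0 0 1;-.006 -.002 .0225 0 0 0 1"

```text
clock: 32.65
eef_pos: [506.2, 160.3, 42.0]
tool_rot: [3.14, -0.001, -0.13]
force: [-0.5, -1.7, 5.9]
width: 20.0
gripper_force: 59.7
```

```bash
python3 back.py 41
```

```text
[-0.5 -1.7  5.9] [-0.51  0.79  0.23  2.   -0.43  0.39 -1.65]
[506.6 160.6  41. ] [-0.52  0.8   0.23  1.97 -0.43  0.41 -1.66] 1.1205111285148813e-05
rows~ 0.0 | [ 0.001 -0.001  0.003] [ 0.001 -0.001 -0.001]  mm [ 0.3 -0.3  1. ] deg [ 0.1 -0.1 -0.1]
```

Seated at the same height as when I took it. Releasing and retreating.

move_arm --rows "0 0 0 0 0 0 -1;0 0 0 0 0 0 -1;0 0 0 0 0 0 -1;0 0 0 0 0 0 -1;0 0 0 0 0 0 -1;0 0 0 0 0 0 -1;0 0 0 0 0 0 -1;0 0 -.05 0 0 0 -1;0 0 -.12 0 0 0 -1;0 0 -.24 0 0 0 -1;0 0 -.36 0 0 0 -1;0 0 -.48 0 0 0 -1"

```text
clock: 33.65
eef_pos: [505.2, 160.7, 186.3]
tool_rot: [3.139, 0.001, -0.13]
force: [1.1, 0.7, 0.8]
width: 85.1
gripper_force: 0.0
```

move_arm --rows "-.2 0 -.1 0 0 0 -1;-.2 0 -.1 0 0 0 -1;-.2 0 -.1 0 0 0 -1;-.2 0 -.1 0 0 0 -1"

```text
clock: 33.98
eef_pos: [445.7, 169.4, 215.9]
tool_rot: [3.141, -0.001, -0.128]
force: [1.0, -0.1, -0.5]
width: 85.4
gripper_force: 0.0
```

```bash
python3 st.py; python3 - <<'E'
from h import *
s=get_image("side")["img"]; cv2.imwrite("pics/end.png",s[:,:,::-1])
E
```

```text
33.9833 [-0.73  0.46  0.43  2.03 -0.28  0.71 -1.82] [445.7 169.4 215.9] [ 3.141e+00 -1.000e-03 -1.280e-01] F [ 0.99 -0.07 -0.5 ] M [ 0.014 -0.05  -0.021] 85.4364496518698 0.0
```

View pics/end.png

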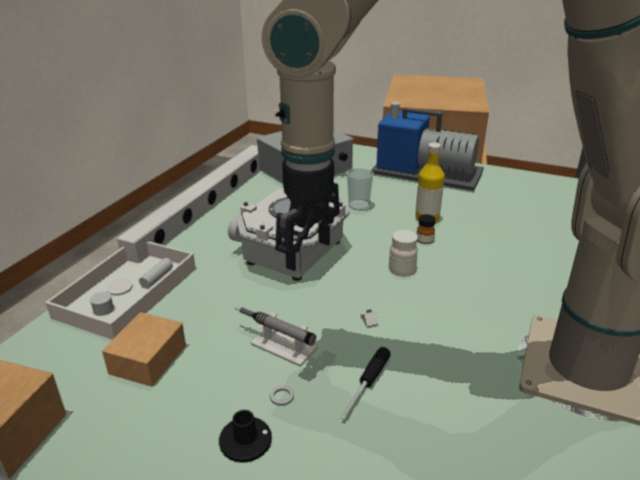

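The pen lies in both Vs of the rest at (285,327), the charger is empty at (245,430), and the other items stand where they were. Handing in.

```bash
python3 -c "
from cell import *
print(finish_job())"
```

```text
the job is handed in; nothing more can be done
None
```

The lid joint was traced from beside the front clamp to the far end of the slant in one contact pass, at about 22 mm/s with stops of under half a second to read the force, pressing about 2–3 N. The pen is back in the rest and released, nothing else looked moved in the last picture, and the job was handed in at about 34 s; no verdict came back.

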